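# Check the windows of a glass reference cell and hold it in the photometer's light path

### The arm

A 6-joint arm with a two-finger parallel gripper is mounted at the origin on a cart in front of the work surface, level with it; the furniture and walls round the work are solid. World frame = base frame: x ahead of the robot, y to its left, z up, the work surface at z = 0. Lengths are in m, angles in rad, forces in N, time in s.
With the tool pointing down it reaches from about 0.325 to 0.9 m from the base axis. Payload 3.5 kg.
Tool frame: the origin (TCP) lies between the finger pads; the fingertips stand 19 mm ahead of it and the grasp point (between the pads) is the TCP; z points along the fingers, x is the direction in which the jaws open and shut, and the axes are right-handed (so a half turn about z gives the same grasp; the last joint's range is limited). The gripper opens to 85 mm and grips with 20 to 120 N. Pads are 22 mm wide; open, the fingers measure 114 mm over their backs; the gripper's body (76 mm by 85 mm) begins 54 mm behind the grasp point. The pads swing forward as they close: fully open they stand 13 mm farther back than shut.
Start: joints at [-1.306, 0.276, -0.026, 1.268, 0, 1.467], TCP at [0.225, -0.583, 0.25] pointing down, gripper open.
Joint ranges: [-3.12, 3.12], [-0.85, 1.88], [-1.08, 1.24], [-1.95, 2.15], [-1.57, 1.53], [-3.14, 3.14]. Speed limits (rad/s): [2.57, 2.57, 3.14, 3.14, 3.14, 3.14].

### API

Orientations are given as a unit quaternion [x, y, z, w].
In Python, from station import r gives the robot as it stands. The module is installed in compiled form; this text tells all that it offers.
- The arm moves only by the tool jog_arm, never from a script. Its argument "plan" is a list of rows, each an object of numbers: "dx", "dy", "dz": the shift along the tool's x, y, z as a fraction of full scale; "rx", "ry", "rz": the turn, a rotation vector about the tool's x, y, z as a fraction of full scale; "jaw": the opening, from -1 (shut) to 1 (fully open), so that 0 is half open. A call has 1 to 10 rows; each row is the pose to reach, as a shift and turn from the pose commanded when the call began, along the tool's axes at that moment, turning the shorter way round; what a row does not reach only later rows make up. Full scale, the value 1, is 150 mm for a shift and pi rad for a turn. A row lasts 1/12 s, in which the tool goes at most 41.7 mm and 7.16 degrees, less where a joint would pass 70% of its speed; a pose out of reach is approached as far as the arm can. A call with a number of a shift or a turn outside -1 to 1 is refused whole. A call with a gripper value outside its range is refused whole. The fingers move at their own pace and stop on an object; "newtons" is the grip in N (left out, the last holds). Time passes only in rows, so rows that repeat a pose let the fingers close. It gives the time, the measured TCP pose, the force and the opening at its end, in the units of the state.
- r.state(): the state, without advancing time (a new reading comes with each control period).
- r.snapshot(name): name is "scene" or "top" or "wrist"; returns a dict with "image" (384x512x3 uint8, blue, green, red), "fx", "fy", "cx", "cy" (pixels), "dist" ([k1, k2, p1, p2, k3] as OpenCV has them; the pictures are not rectified), "R" (3x3) and "t" (3): a world point X has camera coordinates R X + t; the wrist camera has in their place "mount" (4x4, takes a point from camera to tool coordinates, whose origin is the TCP and whose axes are the tool frame's). Camera axes: x right, y down, z forward; pixel columns grow to the right and rows downward; lengths in m; the calibration is good to about 2 mm. A picture is of the moment at which its call begins: read the wrist's pose just before it. There is no depth.
- r.job_done(): hands the job in, once; it reports no verdict.
Trained networks look in a picture, given as the dict that the camera call returned (one of the last four; its "shot" number tells which), for a name from the list of things; names that differ only in an ending like _2 or _b are one class to them, and where a whole thing is asked for, a point or a joint stands for the part that bears it (a point fixed in the world has none). Each returns a list of dicts, best first, with "p" (0 to 1); they miss things now and then, are a little off and sometimes report something else, mostly with a low value. They report only what shows in the picture. A call takes as long as a camera call.
- r.search_frame(picture, query): "location" ([x, y, z] in m, in the coordinates of the camera as it stood for that picture, good to about 4 mm: the middle of the surface that is visible of it).
- r.trace(picture, query): "region" (384x512 bool, what is visible of it).
- r.pinpoint(picture, query): "location" ([x, y, z] in m, in the coordinates of the camera as it stood for that picture, good to about 4 mm: a listed point, or the origin of a listed thing).
The state is a dict: "clock": time; "joint_positions": joint angles; "dq": joint speeds; "effort": joint torques, N m; "position": TCP position; "tcp_rot": TCP orientation; "contact_force": force on the tool from outside, world axes, zero at the start; "wrist_torque": the same for the moment, N m; "finger_gap": finger opening in m.
Only numpy, scipy, OpenCV 4.12 (cv2) and the standard library are available. Lean on these libraries where they do the work, as an engineer would, in place of code of your own. Each camera call takes 0.05 s, during which the arm holds its last target.

### The job

Take the amber reference cell out of the rack, touching it only on its two broad frosted faces: the fingers must never touch its end windows or its white lid. Show both windows to the bench microscope, holding each still and square for a second at the point of focus on its axis: first the window at the end with the black mark, then, with the cell turned round, the other. Then lower the cell upright into the photometer's cell holder with the black mark towards the lamp, press the sprung floor fully down so that the shutter opens, and finish while still gripping the cell and holding it down there; leave the green and blue cells in the rack and the things standing about where they are.

Things in the scene. Friction and masses are not known exactly. Their poses are not given: they have to be found in the camera images.
- amber_cell: amber glass reference cell, 52.5 long (x) x 12.5 thick (y) x 45 mm high, about 90 g, with a 4 mm white lid; origin under its centre, z up. Its broad faces (+y, -y; 12.5 mm apart) are frosted: grip there, mid-length, in the upper half, fingertips 20 mm or more above the underside so that they clear rack, holder and light path. Its ends are clear windows; the black mark on the lid is at the -x end
- amber_cell_marked: clear window at the marked (-x) end of the amber cell, 1.5 x 12.5 x 45 mm; origin at its centre, 25.5 mm from the middle of the cell, 22.5 mm above the underside; the fingers must not touch it
- amber_cell_plain: clear window at the unmarked (+x) end of the amber cell, same size; origin at its centre, 25.5 mm from the middle of the cell, 22.5 mm above the underside; the fingers must not touch it
- amber_cell_lid: white lid on the amber cell, 48 x 8.5 x 4 mm, fixed, with the black mark on top at its -x end; origin at the centre of its underside, 45 mm above the cell's underside; the fingers must not touch it
- green_cell: green reference cell of the same shape in the same rack; leave it there
- blue_cell: blue reference cell of the same shape in the same rack; leave it there
- cell_rack: white rack, fixed, 204 (x) x 40 (y) x 14 mm high; origin under its centre. Three slots 55 x 15 mm in a line along x, at x = -66, 0 and +66 mm, floors 4 mm above the bench. The cells stand in them end to end, lengthwise along x, marked ends to -x; which cell is in which slot varies
- microscope: white bench microscope lying level on a low stand, fixed, barrel 35 mm thick and 86 mm long with its axis 115 mm above the bench; origin on the bench under the barrel; it looks along its -x. Highest point 135 mm
- microscope_lens (a point): middle of the microscope's front lens, with its ring of white lights; 45 mm along -x from the origin, 115 mm above the bench; axes as the microscope's
- microscope_focus (a point): point of focus: on the microscope's axis, 25 mm in front of the lens (-x), 115 mm above the bench; axes as the microscope's. The centre of the window being shown goes here, facing the lens, the cell upright
- photometer: photometer, fixed, base 270 (x) x 74 (y) x 12 mm; origin under its centre. At -x the grey lamp with dark cooling fins (79 mm high), in the middle the black cell holder, at +x the white detector box. Holder pocket: 55 (x) x 15 mm (y) about the origin, open above, rim 45 mm above the bench with 3.5 mm sloping lead-ins. The cell goes in with its marked end to -x
- beam_mid (a point): middle of the light path, at the centre of the holder, 45 mm above the bench; 15 mm above the underside of a cell that is held fully down; axes as the photometer's
- lamp_lens (a point): middle of the lamp's lens, 38 mm along -x from the centre of the holder, 45 mm above the bench; axes as the photometer's
- cell_floor (a joint): white sprung floor of the holder's pocket; value = how far it is pressed down, in m: 0 up (floor 38 mm above the bench, 7 mm below the rim), 0.008 fully down on its stop (floor 30 mm above the bench). It pushes up with 3 N at the top, 6 N at the bottom, and lifts the cell when let go. The red shutter blade before the lamp goes down with it
- timer_1: white digital timer standing at the back, 24 x 62 x 58 mm; origin under its centre; leave it alone
- amber_bottle: brown reagent bottle with black cap, 56 mm across, 100 mm high; origin under its centre; leave it alone
- white_bottle: white reagent bottle with blue cap, 48 mm across, 85 mm high; origin under its centre; leave it alone
- beaker_1: small glass beaker, 45 mm across, 54 mm high; origin under its centre; leave it alone
- tweezers_1: steel tweezers lying flat on the bench, 129 mm long; origin under their centre; leave them alone

How it is judged:
On the way, in this order (a step that is already met when the one before it is completed fails the run):
1. the amber cell is out of the rack, gripped (height (world z) of amber_cell above 0.03 m and contact force between the fingers and amber_cell above 2 N), for 0.1 s.
2. the marked window is held still and square at the microscope's focus (distance between amber_cell_marked and microscope_focus below 0.01 m and angle between the x axis of amber_cell and the x axis of microscope, either way round below 0.17 rad and distance between microscope_lens and amber_cell_plain above 0.06 m and angle between amber_cell's own z axis and vertical below 0.17 rad and linear speed of amber_cell below 0.03 m/s and contact force between the fingers and amber_cell above 2 N), for 0.5 s.
3. the other window is held still and square at the microscope's focus (distance between amber_cell_plain and microscope_focus below 0.01 m and angle between the x axis of amber_cell and the x axis of microscope, either way round below 0.17 rad and distance between microscope_lens and amber_cell_marked above 0.06 m and angle between amber_cell's own z axis and vertical below 0.17 rad and linear speed of amber_cell below 0.03 m/s and contact force between the fingers and amber_cell above 2 N), for 0.5 s.
At the end, for the whole second after the job is handed in: The amber cell is still gripped and at rest in the holder, marked end to the lamp, within 4 mm of its centre, within 4 degrees of upright and of the light path, the floor pressed down over 6.8 of its 8 mm; the green and blue cells are in their slots (moved under 12 mm) (horizontal distance between amber_cell and beam_mid below 0.004 m and angle between the x axis of amber_cell and the x axis of photometer, either way round below 0.07 rad and angle between amber_cell's own z axis and vertical below 0.07 rad and distance between amber_cell_marked and lamp_lens below 0.03 m and value of joint cell_floor above 0.0068 m and height (world z) of amber_cell below 0.033 m and linear speed of amber_cell below 0.02 m/s and contact force between the fingers and amber_cell above 2 N and distance of each of green_cell, blue_cell from where it was at the start of the episode below 0.012 m); the arm keeps its last pose, push and grip.
It fails at once if the fingers touch a window or the lid of the amber cell (contact force between the fingers and amber_cell_marked above 0.3 N or contact force between the fingers and amber_cell_plain above 0.3 N or contact force between the fingers and amber_cell_lid above 0.3 N).
It fails at once if the green or blue cell is lifted or shifted out of its slot (distance of any of green_cell, blue_cell from where it was at the start of the episode above 0.012 m).
It fails at once if something standing about is moved more than 20 mm (distance of any of timer_1, amber_bottle, white_bottle, beaker_1, tweezers_1 from where it was at the start of the episode above 0.02 m).
It also fails if it takes over 64 s, if anything falls off the work surface, if the arm or the gripper's body presses on something with over 40 N, if the wrist force passes 120 N, or if a joint passes its speed limit or range.

## Working session

There is one attempt and no reset: what is moved stays moved. The work goes in short steps, Python scripts to look and compute and a tool call to move; the robot and the scene stay as the last step left them, time stands still between calls to the robot, and variables do not carry over. Pictures are saved under pics/ and viewed, and the job is handed in when it is done.

Besides the shell and the picture viewer there is one more tool, called after ">>>" by a JSON object that holds its "name" and its "arguments", one argument or row to a line. jog_arm: Moves the arm, as the interface text tells. Shift numbers are shares of 150 mm and turn numbers shares of pi rad, none past 1 either way. Its arguments: {"type":"object","properties":{"plan":{"type":"array","items":{"type":"object","properties":{"dx":{"type":"number"},"dy":{"type":"number"},"dz":{"type":"number"},"rx":{"type":"number"},"ry":{"type":"number"},"rz":{"type":"number"},"jaw":{"type":"number"}}}},"newtons":{"type":"number"}},"required":["plan"]}

```bash
mkdir -p pics; ls
python3 - <<'E'
from station import r
import cv2,numpy as np
print(r.state())
for n in ["scene","top","wrist"]:
    s=r.snapshot(n); cv2.imwrite(f"pics/{n}0.png",s["image"]); print(n,{k:v for k,v in s.items() if k!="image"})
print(r.state()["clock"])
E
```

```text
pics
{'clock': 0.0, 'joint_positions': array([-1.30641792e+00,  2.77175403e-01, -2.78943713e-02,  1.26795306e+00,
        3.15121429e-05,  1.46738008e+00]), 'dq': array([ 7.06972899e-05, -8.09283516e-04, -1.55230749e-03, -1.09588082e-03,
        1.36581889e-03, -1.24419547e-03]), 'effort': array([ 7.74560704e-04, -4.45509446e+01,  2.95203960e+01,  1.64095347e-02,
       -1.98225653e-04, -1.17573646e-05]), 'position': array([ 0.22452355, -0.58250477,  0.24912693]), 'tcp_rot': array([ 8.24486730e-01, -5.65880192e-01, -8.37718381e-04, -7.33357580e-04]), 'contact_force': array([ 0.29253032,  0.05429396, -0.07416723]), 'wrist_torque': array([ 0.0057044 , -0.00474784, -0.05206369]), 'finger_gap': 0.08535737926083632}
scene {'fx': 438.3961012068746, 'fy': 438.3961012068746, 'cx': 258.338797299655, 'cy': 193.85648172768006, 'dist': array([-0.15640157,  0.        ,  0.        ,  0.        ,  0.        ]), 'R': array([[ 0.4678652 , -0.88364619, -0.01647896],
       [-0.39032985, -0.18986798, -0.90088443],
       [ 0.79293427,  0.4279247 , -0.43374611]]), 't': array([-0.27197184,  0.30789658,  
[... 319 characters left out ...]
1.89715830e-01],
       [ 1.89794632e-01, -8.24398686e-04, -9.81823466e-01]]), 't': array([-0.05080083,  0.56749729,  1.35739132]), 'shot': 2}
wrist {'fx': 342.8167993275782, 'fy': 342.8167993275782, 'cx': 249.25063889069136, 'cy': 195.74226049931616, 'dist': array([-0.04143959,  0.        ,  0.        ,  0.        ,  0.        ]), 'mount': array([[ 9.99999941e-01, -2.60539474e-04,  2.23997023e-04,
        -1.01538875e-04],
       [ 1.78715292e-04,  9.51210529e-01,  3.08542537e-01,
        -7.95857427e-02],
       [-2.93455837e-04, -3.08542479e-01,  9.51210520e-01,
        -1.23484309e-01],
       [ 0.00000000e+00,  0.00000000e+00,  0.00000000e+00,
         1.00000000e+00]]), 'shot': 3}
0.15
```

View pics/scene0.png

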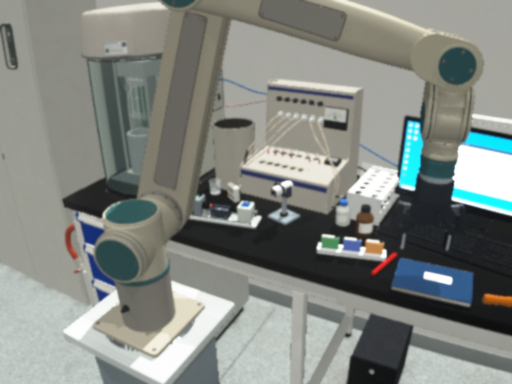

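View pics/top0.png

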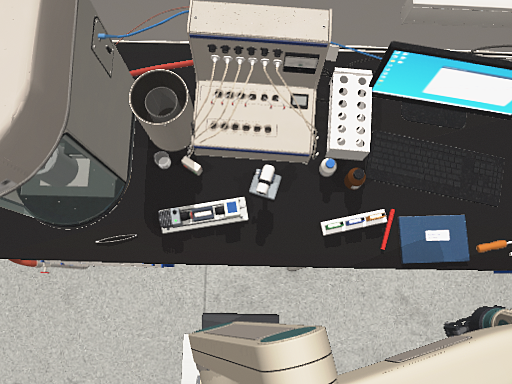

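View pics/wrist0.png

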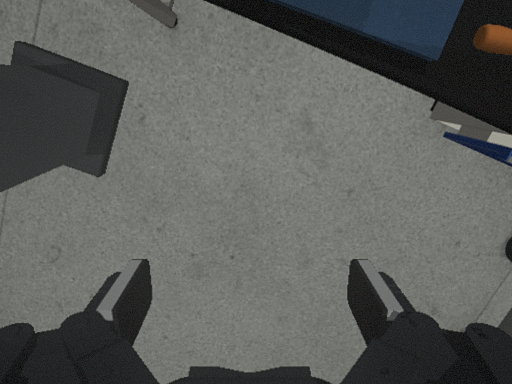

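```bash
cat > h.py <<'E'
from station import r
import cv2,numpy as np
from scipy.spatial.transform import Rotation as Ro
def K(s): return np.array([[s["fx"],0,s["cx"]],[0,s["fy"],s["cy"]],[0,0,1]])
def cam(s,st=None):
    if "R" in s: return s["R"],s["t"]
    T=np.eye(4);T[:3,:3]=Ro.from_quat(st["tcp_rot"]).as_matrix();T[:3,3]=st["position"]
    C=T@s["mount"];R=C[:3,:3].T;return R,-R@C[:3,3]
def toworld(p,s,st=None):
    R,t=cam(s,st);return R.T@(np.asarray(p)-t)
def onplane(uv,z,s,st=None):
    R,t=cam(s,st);n=cv2.undistortPoints(np.float64(uv).reshape(-1,1,2),K(s),s["dist"]).reshape(-1,2)
    c=-R.T@t;d=np.c_[n,np.ones(len(n))]@R
    return c+d*((z-c[2])/d[:,2])[:,None]
def proj(X,s,st=None):
    R,t=cam(s,st);return cv2.projectPoints(np.float64(X).reshape(-1,1,3),cv2.Rodrigues(R)[0],t,K(s),s["dist"])[0].reshape(-1,2)
E
python3 - <<'E'
from h import *
np.set_printoptions(precision=4,suppress=True)
names="amber_cell green_cell cell_rack amber_cell_marked amber_cell_plain microscope microscope_lens microscope_focus photometer beam_mid lamp_lens cell_floor timer_1 amber_bottle white_bottle beaker_1 tweezers_1".split()
for n in ["scene","top"]:
    s=r.snapshot(n)
    for q in names:
        o=r.pinpoint(s,q)
        print(n,q,[(round(x["p"],2),toworld(x["location"],s)) for x in o[:2]])
    i=s["image"]
print(r.state()["clock"])
s=r.snapshot("top")
c=s["image"][170:245,130:290]; cv2.imwrite("pics/topA.png",cv2.resize(c,None,fx=5,fy=5,interpolation=cv2.INTER_CUBIC))
c=s["image"][200:245,310:400]; cv2.imwrite("pics/topB.png",cv2.resize(c,None,fx=8,fy=8,interpolation=cv2.INTER_CUBIC))
E
```

```text
scene amber_cell [(0.7, array([ 0.5151, -0.422 ,  0.0018]))]
scene green_cell [(0.8, array([ 0.4878, -0.2928,  0.0042]))]
scene cell_rack [(0.71, array([ 0.4996, -0.3576, -0.0018])), (0.52, array([ 0.545 , -0.0632,  0.1198]))]
scene amber_cell_marked []
scene amber_cell_plain [(0.55, array([ 0.674 , -0.2718, -0.0022]))]
scene microscope [(0.91, array([ 0.6154, -0.0785, -0.0019]))]
scene microscope_lens [(0.66, array([ 0.5667, -0.0697,  0.1178])), (0.39, array([ 0.4873, -0.2924,  0.0049]))]
scene microscope_focus [(0.8, array([ 0.5446, -0.0566,  0.1183])), (0.52, array([ 0.6792,  0.2471, -0.0036]))]
scene photometer [(0.68, array([0.5122, 0.1106, 0.0011]))]
scene beam_mid [(0.73, array([0.5139, 0.1098, 0.04  ]))]
scene lamp_lens [(0.61, array([0.5087, 0.1506, 0.0461]))]Traceback (most recent call last):
  File "<stdin>", line 7, in <module>
ValueError: it knows: amber_bottle, amber_cell, amber_cell_lid, amber_cell_marked, amber_cell_plain, beaker, beam_mid, blue_cell, cell_rack, green_cell, lamp_lens, microscope, microscope_focus, microscope_lens, p
```

Run:
```python
from h import *
np.set_printoptions(precision=4,suppress=True)
names="amber_cell green_cell blue_cell cell_rack microscope microscope_lens microscope_focus photometer beam_mid lamp_lens timer amber_bottle white_bottle beaker tweezers".split()
for n in ["scene","top"]:
    s=r.snapshot(n)
    for q in names:
        if n=="scene" and q not in("timer","beaker","amber_bottle","white_bottle","tweezers"): continue
        try:o=r.pinpoint(s,q)
        except ValueError as e: print(e); continue
        print(n,q,[(round(x["p"],2),toworld(x["location"],s)) for x in o[:2]])
print(r.state()["clock"])
c=s["image"][150:245,140:290]; cv2.imwrite("pics/topA.png",cv2.resize(c,None,fx=5,fy=5,interpolation=cv2.INTER_CUBIC))
c=s["image"][200:245,310:400]; cv2.imwrite("pics/topB.png",cv2.resize(c,None,fx=8,fy=8,interpolation=cv2.INTER_CUBIC))
```

```text
scene timer [(0.66, array([ 0.6632,  0.1508, -0.0039]))]
scene amber_bottle [(0.78, array([ 0.6338, -0.3553,  0.0002])), (0.58, array([ 0.6634,  0.1509, -0.0015]))]
scene white_bottle [(0.82, array([ 0.6721, -0.2715, -0.001 ]))]
scene beaker []
scene tweezers []
top amber_cell [(0.53, array([ 0.5097,  0.1116, -0.0013])), (0.47, array([ 0.5222, -0.4242,  0.0046]))]
top green_cell [(0.45, array([ 0.488 , -0.296 ,  0.0016]))]
top blue_cell [(0.66, array([ 0.5027, -0.3573,  0.0003]))]
top cell_rack [(0.72, array([ 0.5031, -0.3577, -0.001 ])), (0.57, array([ 0.6832,  0.2449, -0.0028]))]
top microscope [(0.58, array([ 0.607 , -0.0785, -0.0044])), (0.53, array([ 0.6735, -0.2724,  0.0008]))]
top microscope_lens [(0.82, array([ 0.5665, -0.0625,  0.1131])), (0.42, array([ 0.4371,  0.3821, -0.001 ]))]
top microscope_focus [(0.87, array([ 0.5418, -0.058 ,  0.1168]))]
top photometer [(0.7, array([0.5109, 0.1144, 0.0018]))]
top beam_mid [(0.84, array([0.514 , 0.1087, 0.0481]))]
top lamp_lens [(0.59, array([0.5076, 0.1478, 0.0482]))]
top timer [(0.77, array([ 0.6633,  0.1567, -0.0006])), (0.75, array([ 0.5019, -0.3595, -0.0007]))]
top amber_bottle [(0.9, array([ 0.6393, -0.3572, -0.0014]))]
top white_bottle [(0.75, array([ 0.6744, -0.2708,  0.001 ]))]
top beaker [(0.59, array([ 0.6808,  0.247 , -0.0024]))]
top tweezers [(0.63, array([ 0.4344,  0.3804, -0.0029]))]
1.85
```

View pics/topA.png

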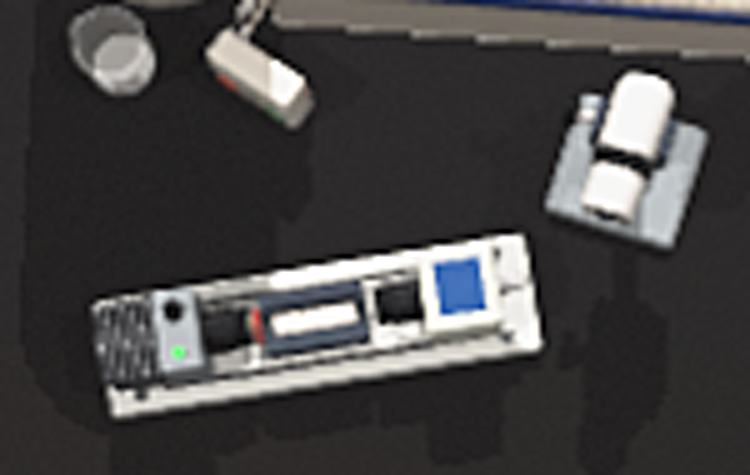

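View pics/topB.png

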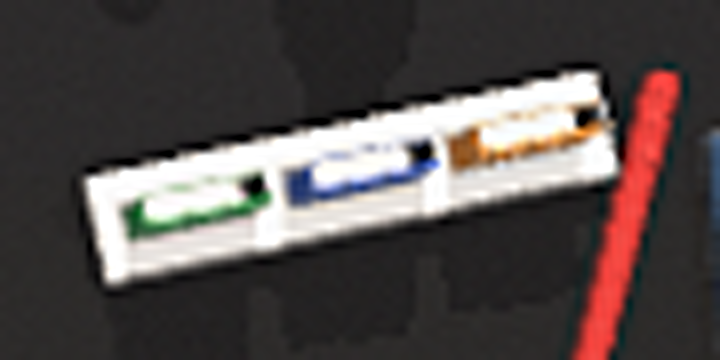

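```bash
cat >> h.py <<'E'
def target(p,yaw,show=True):
    """p world TCP, yaw deg of tool x, tool down -> fractions from current measured pose"""
    st=r.state();R0=Ro.from_quat(st["tcp_rot"]).as_matrix()
    a=np.radians(yaw);x=np.array([np.cos(a),np.sin(a),0]);z=np.array([0,0,-1.]);R1=np.c_[x,np.cross(z,x),z]
    d=R0.T@(np.asarray(p)-st["position"])/0.15
    w=Ro.from_matrix(R0.T@R1).as_rotvec()/np.pi
    print("shift",np.round(d,4),"turn",np.round(w,4))
def yawnow():
    R0=Ro.from_quat(r.state()["tcp_rot"]).as_matrix();return np.degrees(np.arctan2(R0[1,0],R0[0,0])), np.degrees(np.arccos(-R0[2,2]))
E
python3 - <<'E'
from h import *
target([.50,-.40,.2],13)
E
```

```text
shift [-0.4798 -2.1517  0.3354] turn [-0.      0.     -0.4552]
```

>>> {"name": "jog_arm", "arguments": {
  "plan": [
    {"dx":-0.24,"dy":-1,"dz":0.15,"rz":-0.23,"jaw":0.0},
    {"dx":-0.24,"dy":-1,"dz":0.15,"rz":-0.23,"jaw":0.0},
    {"dx":-0.24,"dy":-1,"dz":0.15,"rz":-0.23,"jaw":0.0},
    {"dx":-0.24,"dy":-1,"dz":0.15,"rz":-0.23,"jaw":0.0},
    {"dx":-0.24,"dy":-1,"dz":0.15,"rz":-0.23,"jaw":0.0},
    {"dx":-0.24,"dy":-1,"dz":0.15,"rz":-0.23,"jaw":0.0}
  ]
}}

```text
schema error: expected keys dx, dy, dz, rx, ry, rz, jaw
```

Run:
```python
from h import *
target([.50,-.40,.2],13);print(r.state()["joint_positions"],yawnow())
```

```text
shift [-0.4798 -2.1517  0.3354] turn [-0.      0.     -0.4552]
[-1.30642163e+00  2.76400775e-01 -2.64230452e-02  1.26800664e+00
 -5.34903962e-07  1.46741043e+00] (np.float64(-68.9288704961435), np.float64(0.0019558055420389095))
```

All seven keys are needed.

>>> {"name": "jog_arm", "arguments": {
  "plan": [
    {"dx":-0.24,"dy":-1,"dz":0.15,"rx":0,"ry":0,"rz":-0.23,"jaw":0},
    {"dx":-0.24,"dy":-1,"dz":0.15,"rx":0,"ry":0,"rz":-0.23,"jaw":0},
    {"dx":-0.24,"dy":-1,"dz":0.15,"rx":0,"ry":0,"rz":-0.23,"jaw":0},
    {"dx":-0.24,"dy":-1,"dz":0.15,"rx":0,"ry":0,"rz":-0.23,"jaw":0},
    {"dx":-0.24,"dy":-1,"dz":0.15,"rx":0,"ry":0,"rz":-0.23,"jaw":0},
    {"dx":-0.24,"dy":-1,"dz":0.15,"rx":0,"ry":0,"rz":-0.23,"jaw":0}
  ]
}}

```text
clock: 2.35
position: [0.3533, -0.4939, 0.2273]
tcp_rot: [0.972, -0.233, -0.0, -0.0]
contact_force: [0.3, -0.8, 0.5]
finger_gap: 0.0428
```

Run:
```python
from h import *
target([.50,-.40,.2],13);print(r.state()["joint_positions"],yawnow())
```

```text
shift [ 0.5873 -1.0016  0.1824] turn [-3.000e-04  2.000e-04 -2.222e-01]
[-1.05626432e+00  2.58408431e-01 -9.90208089e-02  1.21439233e+00
  5.40412271e-05  9.85634120e-01] (np.float64(-26.992149858457818), np.float64(0.058823781198545894))
```

>>> {"name": "jog_arm", "arguments": {
  "plan": [
    {"dx":0.59,"dy":-1,"dz":0.18,"rx":0,"ry":0,"rz":-0.222,"jaw":0},
    {"dx":0.59,"dy":-1,"dz":0.18,"rx":0,"ry":0,"rz":-0.222,"jaw":0},
    {"dx":0.59,"dy":-1,"dz":0.18,"rx":0,"ry":0,"rz":-0.222,"jaw":0},
    {"dx":0.59,"dy":-1,"dz":0.18,"rx":0,"ry":0,"rz":-0.222,"jaw":0},
    {"dx":0.59,"dy":-1,"dz":0.18,"rx":0,"ry":0,"rz":-0.222,"jaw":0},
    {"dx":0.59,"dy":-1,"dz":0.18,"rx":0,"ry":0,"rz":-0.222,"jaw":0},
    {"dx":0.59,"dy":-1,"dz":0.18,"rx":0,"ry":0,"rz":-0.222,"jaw":0},
    {"dx":0.59,"dy":-1,"dz":0.18,"rx":0,"ry":0,"rz":-0.222,"jaw":0}
  ]
}}

```text
clock: 3.02
position: [0.4997, -0.4034, 0.2007]
tcp_rot: [0.994, 0.107, -0.0, -0.0]
contact_force: [0.0, 0.5, -0.0]
finger_gap: 0.0429
```

```bash
cat > m1.py <<'E'
from h import *
import sys
np.set_printoptions(precision=4,suppress=True)
st=r.state();s=r.snapshot("wrist");print(st["position"],yawnow())
cv2.imwrite(f"pics/{sys.argv[1]}.png",s["image"])
for q in sys.argv[2:]:
    o=r.pinpoint(s,q)
    print(q,[(round(x["p"],2),toworld(x["location"],s,st)) for x in o[:2]])
import pickle;pickle.dump((st,s),open(f"{sys.argv[1]}.pkl","wb"))
E
python3 m1.py w1 amber_cell green_cell blue_cell cell_rack amber_cell_marked amber_cell_lid
```

```text
[ 0.4997 -0.4034  0.2007] (np.float64(12.306908787203678), np.float64(0.0071680431438026805))
amber_cell [(0.63, array([ 0.5165, -0.4186,  0.0026]))]
green_cell [(0.56, array([ 0.4876, -0.2912,  0.    ]))]
blue_cell [(0.93, array([ 0.5044, -0.3551,  0.0018]))]
cell_rack [(0.68, array([ 0.502 , -0.3573,  0.0023]))]
amber_cell_marked []
amber_cell_lid [(0.58, array([ 0.5205, -0.4229,  0.046 ]))]
```

View pics/w1.png

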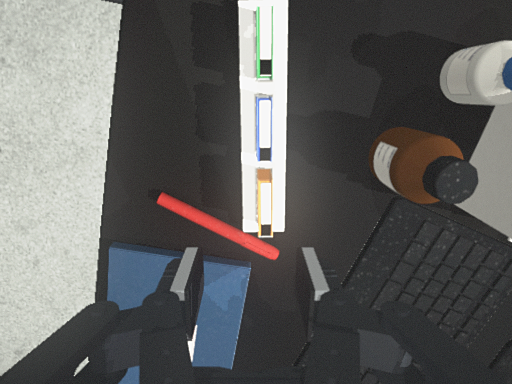

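Run:
```python
import pickle,cv2
st,s=pickle.load(open("w1.pkl","rb"))
cv2.imwrite("pics/w1z.png",cv2.resize(s["image"][90:245,225:305],None,fx=3.8*1,fy=3.8,interpolation=cv2.INTER_CUBIC))
```

```text
(no output)
```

View pics/w1z.png

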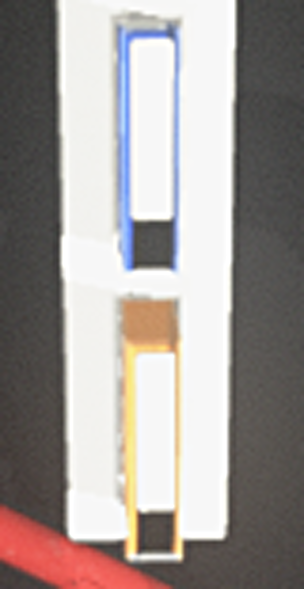

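Run:
```python
from h import *
import pickle
st,s=pickle.load(open("w1.pkl","rb"))
z=np.array([[154.5,452],[153.5,152],[155,351],[154.5,553],[153.5,37],[153.5,268]])
uv=(z+.5)/3.8-.5+[225,90]
print(np.round(onplane(uv,.053,s,st),4))
```

```text
[[ 0.5176 -0.4201  0.053 ]
 [ 0.5024 -0.356   0.053 ]
 [ 0.5124 -0.3975  0.053 ]
 [ 0.5232 -0.444   0.053 ]
 [ 0.4972 -0.3336  0.053 ]
 [ 0.508  -0.3798  0.053 ]]
```

Run:
```python
from h import *
target([.5178,-.4205,.12],13.2)
```

```text
shift [0.0978 0.1341 0.5399] turn [ 0.0001 -0.0001 -0.0047]
```

>>> {"name": "jog_arm", "arguments": {
  "plan": [
    {"dx":0.098,"dy":0.134,"dz":0.54,"rx":0,"ry":0,"rz":-0.005,"jaw":0},
    {"dx":0.098,"dy":0.134,"dz":0.54,"rx":0,"ry":0,"rz":-0.005,"jaw":0},
    {"dx":0.098,"dy":0.134,"dz":0.54,"rx":0,"ry":0,"rz":-0.005,"jaw":0},
    {"dx":0.098,"dy":0.134,"dz":0.54,"rx":0,"ry":0,"rz":-0.005,"jaw":0}
  ]
}}

```text
clock: 3.7
position: [0.5162, -0.4184, 0.1166]
tcp_rot: [0.993, 0.116, -0.002, -0.003]
contact_force: [-0.5, 0.3, 0.2]
finger_gap: 0.0429
```

```bash
python3 m1.py w2 amber_cell blue_cell amber_cell_lid;  python3 - <<'E'
from h import *
import pickle
target([.5178,-.4205,.047],13.2)
st,s=pickle.load(open("w2.pkl","rb"))
print(proj([[.5176,-.4201,.053],[.5124,-.3975,.053],[.5232,-.444,.053]],s,st))
cv2.imwrite("pics/w2z.png",cv2.resize(s["image"][150:300,200:330],None,fx=4,fy=4,interpolation=cv2.INTER_CUBIC))
E
```

```text
[ 0.5162 -0.4184  0.1166] (np.float64(13.304968392378628), np.float64(0.1523491297122604))
amber_cell [(0.83, array([ 0.5155, -0.4191,  0.0029]))]
blue_cell [(0.62, array([ 0.5067, -0.3538,  0.0008]))]
amber_cell_lid [(0.76, array([ 0.519 , -0.4219,  0.0458]))]
shift [-0.0097 -0.008   0.5051] turn [ 0.0012 -0.0008  0.0007]
[[250.62295086 229.28836192]
 [250.90462877 191.8777663 ]
 [250.50418435 266.07167725]]
```

View pics/w2z.png

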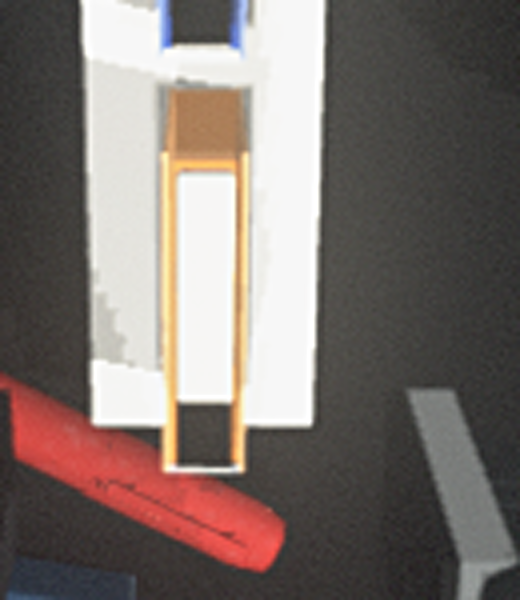

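>>> {"name": "jog_arm", "arguments": {
  "plan": [
    {"dx":-0.008,"dy":-0.008,"dz":0.3,"rx":0,"ry":0,"rz":0,"jaw":0},
    {"dx":-0.008,"dy":-0.008,"dz":0.5,"rx":0,"ry":0,"rz":0,"jaw":0},
    {"dx":-0.008,"dy":-0.008,"dz":0.5,"rx":0,"ry":0,"rz":0,"jaw":0},
    {"dx":-0.008,"dy":-0.008,"dz":0.5,"rx":0,"ry":0,"rz":0,"jaw":0},
    {"dx":-0.008,"dy":-0.008,"dz":0.5,"rx":0,"ry":0,"rz":0,"jaw":0},
    {"dx":-0.008,"dy":-0.008,"dz":0.5,"rx":0,"ry":0,"rz":0,"jaw":0}
  ]
}}

```text
clock: 4.4
position: [0.5187, -0.421, 0.0483]
tcp_rot: [0.993, 0.116, 0.002, 0.002]
contact_force: [-0.3, 0.1, 1.3]
finger_gap: 0.0425
```

Run:
```python
from h import *
s=r.snapshot("wrist");cv2.imwrite("pics/w3.png",s["image"])
target([.5178,-.4205,.047],13.2);print(r.state()["position"],yawnow())
```

```text
shift [-0.0049 -0.0042  0.0081] turn [ 0.0015 -0.001   0.0008]
[ 0.51865362 -0.42093816  0.04821432] (np.float64(13.336232078533037), np.float64(0.32744379336669815))
```

View pics/w3.png

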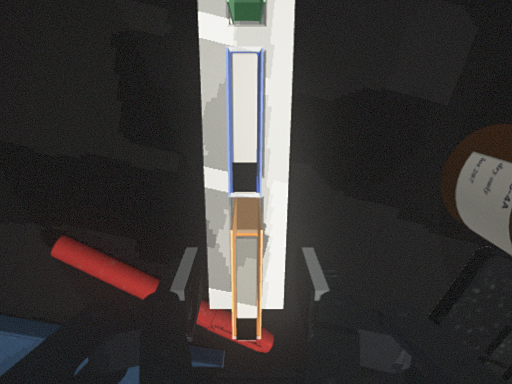

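>>> {"name": "jog_arm", "arguments": {
  "plan": [
    {"dx":-0.005,"dy":-0.004,"dz":0.006,"rx":0,"ry":0,"rz":0,"jaw":-0.4},
    {"dx":-0.005,"dy":-0.004,"dz":0.006,"rx":0,"ry":0,"rz":0,"jaw":-1},
    {"dx":-0.005,"dy":-0.004,"dz":0.006,"rx":0,"ry":0,"rz":0,"jaw":-1},
    {"dx":-0.005,"dy":-0.004,"dz":0.006,"rx":0,"ry":0,"rz":0,"jaw":-1},
    {"dx":-0.005,"dy":-0.004,"dz":0.006,"rx":0,"ry":0,"rz":0,"jaw":-1},
    {"dx":-0.005,"dy":-0.004,"dz":0.006,"rx":0,"ry":0,"rz":0,"jaw":-1},
    {"dx":-0.005,"dy":-0.004,"dz":0.006,"rx":0,"ry":0,"rz":0,"jaw":-1}
  ],
  "newtons": 40
}}

```text
clock: 5.03
position: [0.5164, -0.4193, 0.0451]
tcp_rot: [0.993, 0.116, 0.0, 0.001]
contact_force: [-1.1, 0.8, 5.0]
finger_gap: 0.0114
```

Run:
```python
from h import *
st=r.state();print(st["position"],st["finger_gap"],st["contact_force"],yawnow())
```

```text
[ 0.51642518 -0.41927701  0.04512757] 0.011379394031497837 [-1.05292941  0.83476243  4.96394644] (np.float64(13.33245962334105), np.float64(0.09113257625255493))
```

>>> {"name": "jog_arm", "arguments": {
  "plan": [
    {"dx":0,"dy":0,"dz":-0.08,"rx":0,"ry":0,"rz":0,"jaw":-1},
    {"dx":0,"dy":0,"dz":-0.2,"rx":0,"ry":0,"rz":0,"jaw":-1},
    {"dx":0,"dy":0,"dz":-0.4,"rx":0,"ry":0,"rz":0,"jaw":-1},
    {"dx":0,"dy":0,"dz":-0.6,"rx":0,"ry":0,"rz":0,"jaw":-1},
    {"dx":0,"dy":0,"dz":-0.8,"rx":0,"ry":0,"rz":0,"jaw":-1},
    {"dx":0,"dy":0,"dz":-0.9,"rx":0,"ry":0,"rz":0,"jaw":-1},
    {"dx":0,"dy":0,"dz":-1,"rx":0,"ry":0,"rz":0,"jaw":-1},
    {"dx":0,"dy":0,"dz":-1,"rx":0,"ry":0,"rz":0,"jaw":-1}
  ]
}}

```text
clock: 5.7
position: [0.5174, -0.4201, 0.1984]
tcp_rot: [0.993, 0.116, 0.002, 0.003]
contact_force: [0.5, -0.2, -1.0]
finger_gap: 0.012
```

```bash
python3 m1.py w4 amber_cell amber_cell_lid blue_cell
python3 - <<'E'
from h import *
import pickle
st,s=pickle.load(open("w4.pkl","rb"));print(st["finger_gap"],st["contact_force"])
cv2.imwrite("pics/w4z.png",cv2.resize(s["image"][140:384,180:330],None,fx=2.4,fy=2.4,interpolation=cv2.INTER_CUBIC))
E
```

```text
[ 0.5174 -0.4201  0.1984] (np.float64(13.335077388131864), np.float64(0.22068213974519538))
amber_cell [(0.96, array([ 0.5195, -0.4204,  0.1542]))]
amber_cell_lid [(0.93, array([ 0.5187, -0.4221,  0.1995]))]
blue_cell [(0.56, array([ 0.5055, -0.3543,  0.001 ]))]
0.011963809110952147 [ 0.49402681 -0.15103603 -0.97900187]
```

View pics/w4z.png

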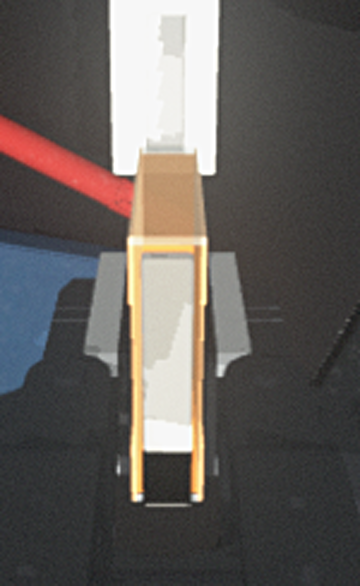

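Run:
```python
from h import *
import pickle
st,s=pickle.load(open("w4.pkl","rb"))
a=cv2.resize(s["image"][195:275,215:285],None,fx=7,fy=7,interpolation=cv2.INTER_CUBIC)
b=cv2.resize(s["image"][300:360,215:285],None,fx=7,fy=7,interpolation=cv2.INTER_CUBIC)
cv2.imwrite("pics/w4a.png",a);cv2.imwrite("pics/w4b.png",b)
```

```text
(no output)
```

View pics/w4a.png

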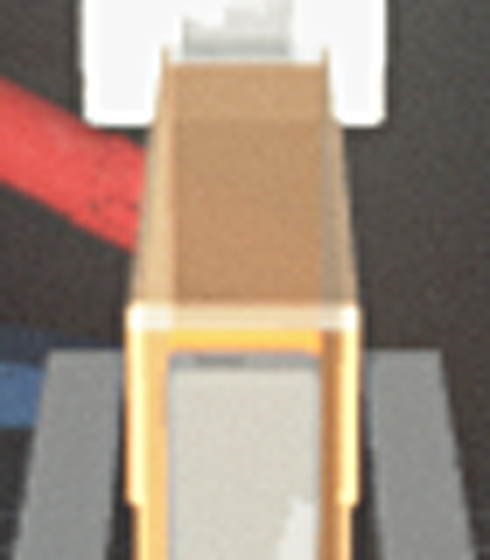

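View pics/w4b.png

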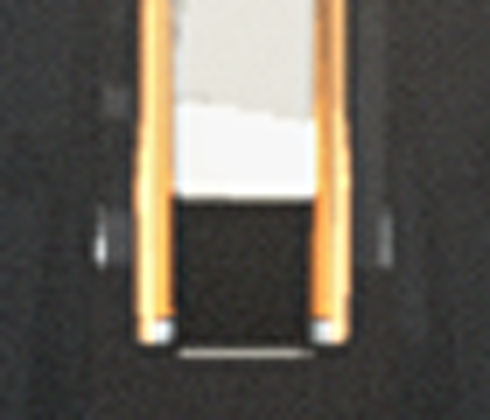

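```bash
cat > pnp.py <<'E'
from h import *
def fit(s,obj,uv):
    ok,rv,tv=cv2.solvePnP(np.float64(obj)/1000,np.float64(uv),K(s),s["dist"])
    pr=cv2.projectPoints(np.float64(obj)/1000,rv,tv,K(s),s["dist"])[0].reshape(-1,2)
    T=np.eye(4);T[:3,:3]=cv2.Rodrigues(rv)[0];T[:3,3]=tv[:,0]
    return s["mount"]@T, pr-uv
E
python3 - <<'E'
from pnp import *
import pickle
np.set_printoptions(precision=4,suppress=True)
st,s=pickle.load(open("w4.pkl","rb"))
A=lambda p:(np.array(p)+.5)/7-.5+[215,195]
B=lambda p:(np.array(p)+.5)/7-.5+[215,300]
# cell y sign: +x is up-image, z toward camera -> y left in image
obj=[[26.25,6.25,45],[26.25,-6.25,45],[26.25,6.25,0],[26.25,-6.25,0],[24,4.25,49],[24,-4.25,49],[-26.25,6.25,45],[-26.25,-6.25,45],[-24,4.25,49],[-24,-4.25,49]]
uv=np.array([A([127,306]),A([359,306]),A([162,53]),A([329,53]),A([169,358]),A([318,358]),B([136,345]),B([350,345]),B([178,350]),B([313,350])])
T,e=fit(s,obj,uv);print(T);print(e)
np.save("Tgrip.npy",T)
E
```

```text
[[-0.001  -1.     -0.0036  0.0006]
 [-0.9996  0.0011 -0.0279  0.0047]
 [ 0.0279  0.0036 -0.9996  0.0428]
 [ 0.      0.      0.      1.    ]]
[[ 0.5959 -1.2117]
 [-0.4709 -1.205 ]
 [-0.2282  0.1981]
 [ 0.1685  0.1946]
 [-0.5637  1.0063]
 [ 0.4923  1.0132]
 [ 1.1576 -0.795 ]
 [-0.7664 -0.7573]
 [-0.5911  0.7676]
 [ 0.2047  0.7945]]
```

Run:
```python
from pnp import *
import pickle
from scipy.optimize import least_squares
np.set_printoptions(precision=4,suppress=True)
st,s=pickle.load(open("w4.pkl","rb"))
A=lambda p:(np.array(p)+.5)/7-.5+[215,195]
B=lambda p:(np.array(p)+.5)/7-.5+[215,300]
obj=np.array([[26.25,6.25,45],[26.25,-6.25,45],[26.25,6.25,0],[26.25,-6.25,0],[24,4.25,49],[24,-4.25,49],[-26.25,6.25,45],[-26.25,-6.25,45],[-24,4.25,49],[-24,-4.25,49]])/1000
uv=np.array([A([127,306]),A([359,306]),A([162,53]),A([329,53]),A([169,358]),A([318,358]),B([136,345]),B([350,345]),B([178,350]),B([313,350])])
M=np.linalg.inv(s["mount"])
R=np.array([[0,-1,0],[-1,0,0],[0,0,-1.]])
def f(v,t=None):
    X=(Ro.from_rotvec([v[3] if len(v)>3 else 0,0,0]).as_matrix()@R@obj.T).T+v[:3]
    X=X@M[:3,:3].T+M[:3,3]
    return (cv2.projectPoints(X,np.zeros(3),np.zeros(3),K(s),s["dist"])[0].reshape(-1,2)-uv).ravel()
for v0 in ([0,0,.041],[0,0,.041,0]):
    o=least_squares(f,v0);print(o.x,o.cost);print(o.fun.reshape(-1,2))
```

```text
[0.0005 0.0032 0.0421] 12.051415696359266
[[ 0.5101 -0.3122]
 [-0.201  -0.3215]
 [-0.5994 -1.7519]
 [ 0.0524 -1.7583]
 [-0.5549  2.2315]
 [ 0.7384  2.2248]
 [ 1.1085 -1.299 ]
 [-0.8002 -1.3095]
 [-0.6003  0.5605]
 [ 0.2096  0.5531]]
[ 0.0005  0.0047  0.0428 -0.0279] 5.585686971981663
[[ 0.6867 -1.2038]
 [-0.38   -1.213 ]
 [-0.4719  0.1997]
 [-0.0753  0.1933]
 [-0.4374  1.0131]
 [ 0.6186  1.0065]
 [ 1.1178 -0.771 ]
 [-0.8062 -0.7815]
 [-0.5917  0.7847]
 [ 0.2041  0.7773]]
```

Run:
```python
from h import *
target([.49,-.04,.2],73.5);print(r.state()["position"],yawnow())
```

```text
shift [ 0.4183 -2.4897 -0.0462] turn [-0.001   0.     -0.3343]
[ 0.5150566  -0.41784713  0.19217725] (np.float64(13.333886689867542), np.float64(0.17791002209145207))
```

>>> {"name": "jog_arm", "arguments": {
  "plan": [
    {"dx":0.17,"dy":-1,"dz":-0.04,"rx":0,"ry":0,"rz":-0.12,"jaw":-1},
    {"dx":0.17,"dy":-1,"dz":-0.04,"rx":0,"ry":0,"rz":-0.12,"jaw":-1},
    {"dx":0.17,"dy":-1,"dz":-0.04,"rx":0,"ry":0,"rz":-0.12,"jaw":-1},
    {"dx":0.17,"dy":-1,"dz":-0.04,"rx":0,"ry":0,"rz":-0.12,"jaw":-1},
    {"dx":0.17,"dy":-1,"dz":-0.04,"rx":0,"ry":0,"rz":-0.12,"jaw":-1}
  ]
}}

```text
clock: 6.32
position: [0.5036, -0.2607, 0.1978]
tcp_rot: [0.953, 0.302, -0.002, -0.004]
contact_force: [-0.3, 0.8, -0.8]
finger_gap: 0.0117
```

Run:
```python
from h import *
target([.49,-.04,.2],73.5);print(r.state()["position"],yawnow())
```

```text
shift [ 0.774  -1.2548 -0.0057] turn [-0.0025 -0.0006 -0.2128]
[ 0.50360129 -0.26072065  0.19778785] (np.float64(35.19662949094827), np.float64(0.4459728439087381))
```

>>> {"name": "jog_arm", "arguments": {
  "plan": [
    {"dx":0.6,"dy":-1,"dz":-0.01,"rx":-0.002,"ry":0,"rz":-0.11,"jaw":-1},
    {"dx":0.6,"dy":-1,"dz":-0.01,"rx":-0.002,"ry":0,"rz":-0.21,"jaw":-1},
    {"dx":0.6,"dy":-1,"dz":-0.01,"rx":-0.002,"ry":0,"rz":-0.21,"jaw":-1},
    {"dx":0.6,"dy":-1,"dz":-0.01,"rx":-0.002,"ry":0,"rz":-0.21,"jaw":-1},
    {"dx":0.6,"dy":-1,"dz":-0.01,"rx":-0.002,"ry":0,"rz":-0.21,"jaw":-1},
    {"dx":0.6,"dy":-1,"dz":-0.01,"rx":-0.002,"ry":0,"rz":-0.21,"jaw":-1},
    {"dx":0.6,"dy":-1,"dz":-0.01,"rx":-0.002,"ry":0,"rz":-0.21,"jaw":-1},
    {"dx":0.6,"dy":-1,"dz":-0.01,"rx":-0.002,"ry":0,"rz":-0.21,"jaw":-1}
  ]
}}

```text
clock: 6.98
position: [0.4936, -0.0924, 0.2004]
tcp_rot: [0.806, 0.592, 0.0, 0.002]
contact_force: [-0.5, -0.8, -0.9]
finger_gap: 0.0116
```

```bash
python3 m1.py w5 microscope microscope_lens microscope_focus photometer beam_mid lamp_lens
python3 - <<'E'
from h import *
target([.49,-.04,.2],73.5);print(r.state()["position"],yawnow(),r.state()["joint_positions"])
E
```

```text
[ 0.4936 -0.0924  0.2004] (np.float64(72.63159044785525), np.float64(0.2820046157146533))
microscope [(0.61, array([ 0.6112, -0.0747,  0.0018]))]
microscope_lens [(0.88, array([ 0.5664, -0.0651,  0.1152]))]
microscope_focus [(0.73, array([ 0.5398, -0.0569,  0.1155]))]
photometer [(0.74, array([0.5128, 0.112 , 0.0025]))]
beam_mid [(0.4, array([ 0.6115, -0.0732,  0.0024]))]
lamp_lens [(0.32, array([ 0.5074, -0.3557,  0.0013]))]
shift [ 0.3287 -0.131   0.0073] turn [ 0.0018  0.0007 -0.0046]
[ 0.49405956 -0.09291428  0.2013    ] (np.float64(72.66327853627503), np.float64(0.34365665611557983)) [-0.31348134  0.08926275 -0.36037402  1.11548892 -0.00195429 -0.0109097 ]
```

View pics/w5.png

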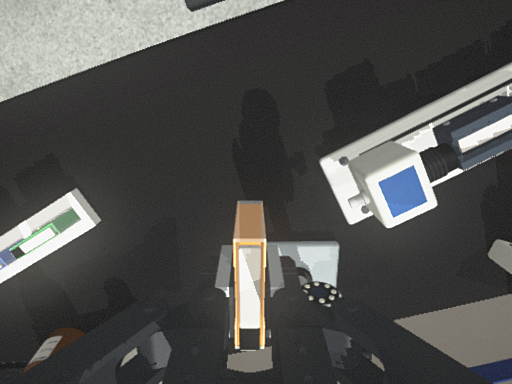

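Run:
```python
from h import *
target([.500,-.046,.134],73.5)
target([.5144,-.0496,.134],73.5)
```

```text
shift [ 0.3113 -0.0579  0.4477] turn [ 0.0018  0.0007 -0.0046]
shift [0.317  0.0409 0.4483] turn [ 0.0018  0.0007 -0.0046]
```

>>> {"name": "jog_arm", "arguments": {
  "plan": [
    {"dx":0.31,"dy":-0.06,"dz":0.2,"rx":0.002,"ry":0,"rz":-0.005,"jaw":-1},
    {"dx":0.31,"dy":-0.06,"dz":0.35,"rx":0.002,"ry":0,"rz":-0.005,"jaw":-1},
    {"dx":0.31,"dy":-0.06,"dz":0.45,"rx":0.002,"ry":0,"rz":-0.005,"jaw":-1},
    {"dx":0.316,"dy":0.0,"dz":0.45,"rx":0.002,"ry":0,"rz":-0.005,"jaw":-1},
    {"dx":0.316,"dy":0.04,"dz":0.45,"rx":0.002,"ry":0,"rz":-0.005,"jaw":-1},
    {"dx":0.316,"dy":0.04,"dz":0.45,"rx":0.002,"ry":0,"rz":-0.005,"jaw":-1},
    {"dx":0.316,"dy":0.04,"dz":0.45,"rx":0.002,"ry":0,"rz":-0.005,"jaw":-1},
    {"dx":0.316,"dy":0.04,"dz":0.45,"rx":0.002,"ry":0,"rz":-0.005,"jaw":-1}
  ]
}}

```text
clock: 8.0
position: [0.5156, -0.0499, 0.1354]
tcp_rot: [0.801, 0.599, -0.0, 0.001]
contact_force: [-0.4, 0.5, -0.9]
finger_gap: 0.0116
```

```bash
cat > chk.py <<'E'
from h import *
import sys
np.set_printoptions(precision=4,suppress=True)
st=r.state();print(st["position"],yawnow(),st["joint_positions"],st["finger_gap"],st["contact_force"])
for n in ["scene","top"]:
    s=r.snapshot(n)
    for q in sys.argv[2:]:
        print(n,q,[(round(x["p"],2),toworld(x["location"],s)) for x in r.pinpoint(s,q)[:2]])
    if n=="scene":
        c=s["image"][140:280,150:330]
    else: c=s["image"][150:245,140:300]
    cv2.imwrite(f"pics/{sys.argv[1]}_{n}.png",cv2.resize(c,None,fx=4.2,fy=4.2,interpolation=cv2.INTER_CUBIC))
st=r.state();print(st["position"],yawnow(),st["clock"])
E
python3 chk.py c1 amber_cell amber_cell_lid amber_cell_marked amber_cell_plain microscope_focus microscope_lens
```

```text
[ 0.5156 -0.0499  0.1354] (np.float64(73.58665628464918), np.float64(0.17054754290709356)) [-0.2202  0.1781 -0.4088  0.9816 -0.002   0.0662] 0.011625804453317413 [-0.3537  0.543  -0.9093]
scene amber_cell [(0.65, array([0.5153, 0.107 , 0.0421]))]
scene amber_cell_lid [(0.16, array([ 0.5189, -0.0525,  0.0912]))]
scene amber_cell_marked [(0.68, array([ 0.5024, -0.3627,  0.011 ]))]
scene amber_cell_plain [(0.58, array([ 0.495 , -0.0438,  0.1174]))]
scene microscope_focus [(0.79, array([ 0.5463, -0.0587,  0.1174]))]
scene microscope_lens [(0.79, array([ 0.5698, -0.0684,  0.1167])), (0.33, array([ 0.6838,  0.2474, -0.0028]))]
top amber_cell [(0.71, array([ 0.506 , -0.3563,  0.0032]))]
top amber_cell_lid []
top amber_cell_marked []
top amber_cell_plain []
top microscope_focus []
top microscope_lens []
[ 0.5141 -0.0491  0.1338] (np.float64(73.64056628402125), np.float64(0.12183642865153295)) 8.7
```

View pics/c1_scene.png

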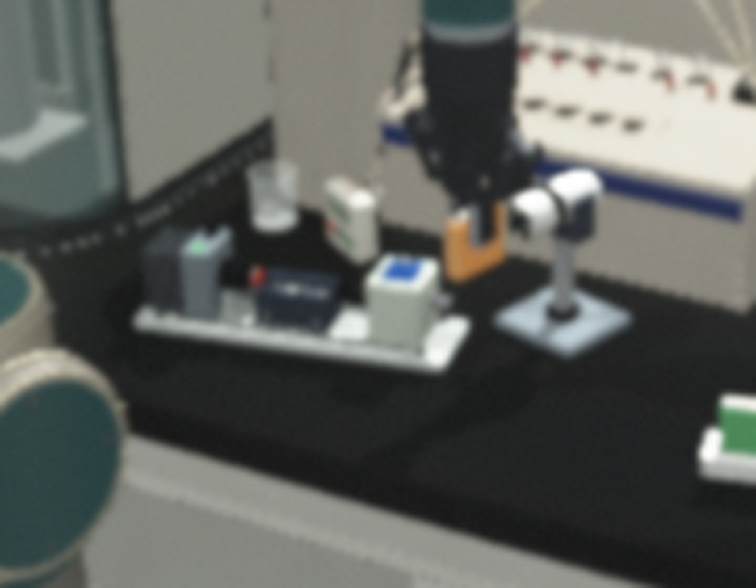

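View pics/c1_top.png

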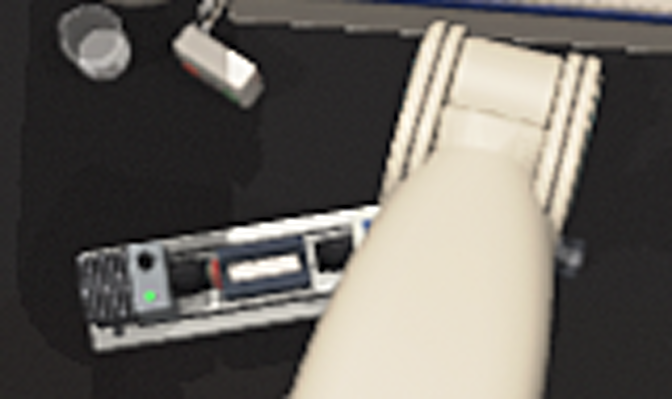

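```bash
cat > ov.py <<'E'
from h import *
import sys
off=np.array([0.0005,0.0035,0.042])
st=r.state();s=r.snapshot("scene");im=cv2.resize(s["image"],None,fx=4,fy=4,interpolation=cv2.INTER_CUBIC)
Rt=Ro.from_quat(st["tcp_rot"]).as_matrix()
R=np.array([[0,-1,0],[-1,0,0],[0,0,-1.]])
c=[[x,y,z] for x in(-.02625,.02625) for y in(-.00625,.00625) for z in(0,.045)]
X=(Rt@((R@np.array(c).T).T+off).T).T+st["position"]
p=proj(X,s)
for i in range(8):
    for j in range(i):
        if bin(i^j).count("1")==1: cv2.line(im,*[tuple(int(v) for v in (q+.5)*4-.5) for q in(p[i],p[j])],(255,0,255),1)
fx=np.array([[.5418,-.0577,.115],[.5665,-.065,.115]])
for q in proj(fx,s): cv2.circle(im,tuple(int(v) for v in (q+.5)*4-.5),3,(0,255,0),1)
u,v=((p.mean(0)+.5)*4).astype(int)
cv2.imwrite(f"pics/{sys.argv[1]}.png",cv2.resize(im[v-130:v+130,u-160:u+160],None,fx=2.2,fy=2.2))
E
python3 ov.py ov1
```

```text
(no output)
```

View pics/ov1.png

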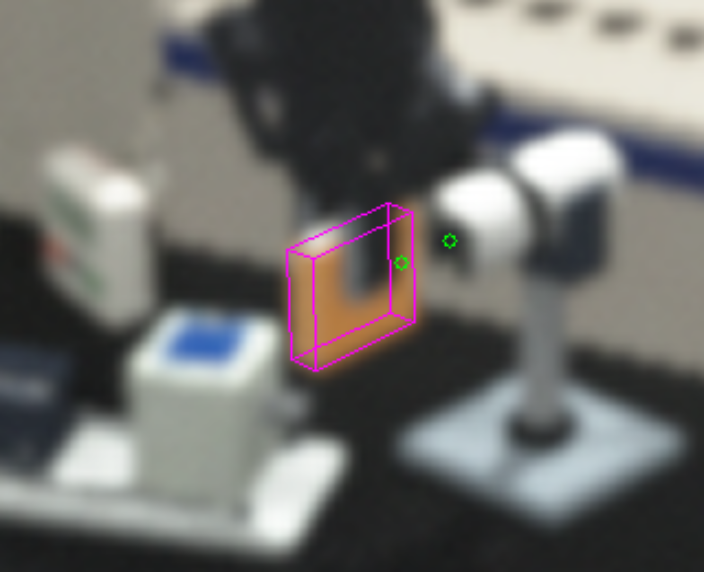

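>>> {"name": "jog_arm", "arguments": {
  "plan": [
    {"dx":0,"dy":0,"dz":0,"rx":0,"ry":0,"rz":0,"jaw":-1},
    {"dx":0,"dy":0,"dz":0,"rx":0,"ry":0,"rz":0,"jaw":-1},
    {"dx":0,"dy":0,"dz":0,"rx":0,"ry":0,"rz":0,"jaw":-1},
    {"dx":0,"dy":0,"dz":0,"rx":0,"ry":0,"rz":0,"jaw":-1},
    {"dx":0,"dy":0,"dz":0,"rx":0,"ry":0,"rz":0,"jaw":-1},
    {"dx":0,"dy":0,"dz":0,"rx":0,"ry":0,"rz":0,"jaw":-1},
    {"dx":0,"dy":0,"dz":0,"rx":0,"ry":0,"rz":0,"jaw":-1}
  ]
}}

```text
clock: 9.33
position: [0.5142, -0.0491, 0.1339]
tcp_rot: [0.801, 0.599, -0.001, 0.0]
contact_force: [-0.4, -0.6, -1.6]
finger_gap: 0.0118
```

>>> {"name": "jog_arm", "arguments": {
  "plan": [
    {"dx":0,"dy":-0.1,"dz":0,"rx":0,"ry":0,"rz":0,"jaw":-1},
    {"dx":0,"dy":-0.2,"dz":0,"rx":0,"ry":0,"rz":-0.02,"jaw":-1},
    {"dx":0,"dy":-0.2,"dz":0,"rx":0,"ry":0,"rz":-0.3,"jaw":-1},
    {"dx":0,"dy":-0.2,"dz":0,"rx":0,"ry":0,"rz":-0.3,"jaw":-1},
    {"dx":0,"dy":-0.2,"dz":0,"rx":0,"ry":0,"rz":-0.3,"jaw":-1},
    {"dx":0,"dy":-0.2,"dz":0,"rx":0,"ry":0,"rz":-0.3,"jaw":-1},
    {"dx":0,"dy":-0.2,"dz":0,"rx":0,"ry":0,"rz":-0.3,"jaw":-1},
    {"dx":0,"dy":-0.2,"dz":0,"rx":0,"ry":0,"rz":-0.3,"jaw":-1},
    {"dx":0,"dy":-0.2,"dz":0,"rx":0,"ry":0,"rz":-0.3,"jaw":-1},
    {"dx":0,"dy":-0.2,"dz":0,"rx":0,"ry":0,"rz":-0.3,"jaw":-1}
  ]
}}

```text
clock: 10.17
position: [0.4854, -0.0407, 0.1339]
tcp_rot: [0.44, 0.898, -0.001, -0.0]
contact_force: [0.5, -0.9, -0.6]
finger_gap: 0.0117
```

>>> {"name": "jog_arm", "arguments": {
  "plan": [
    {"dx":0,"dy":0,"dz":0,"rx":0,"ry":0,"rz":-0.35,"jaw":-1},
    {"dx":0,"dy":0,"dz":0,"rx":0,"ry":0,"rz":-0.35,"jaw":-1},
    {"dx":0,"dy":0,"dz":0,"rx":0,"ry":0,"rz":-0.35,"jaw":-1},
    {"dx":0,"dy":0,"dz":0,"rx":0,"ry":0,"rz":-0.35,"jaw":-1},
    {"dx":0,"dy":0,"dz":0,"rx":0,"ry":0,"rz":-0.35,"jaw":-1},
    {"dx":0,"dy":0,"dz":0,"rx":0,"ry":0,"rz":-0.35,"jaw":-1},
    {"dx":0,"dy":0,"dz":0,"rx":0,"ry":0,"rz":-0.35,"jaw":-1},
    {"dx":0,"dy":0,"dz":0,"rx":0,"ry":0,"rz":-0.35,"jaw":-1},
    {"dx":0,"dy":0,"dz":0,"rx":0,"ry":0,"rz":-0.35,"jaw":-1},
    {"dx":0,"dy":0,"dz":0,"rx":0,"ry":0,"rz":-0.35,"jaw":-1}
  ]
}}

```text
clock: 11.0
position: [0.4854, -0.0407, 0.1339]
tcp_rot: [-0.092, 0.996, -0.001, -0.001]
contact_force: [0.9, -0.3, -1.2]
finger_gap: 0.0118
```

Run:
```python
from h import *
st=r.state();print(st["position"],yawnow(),st["joint_positions"],st["finger_gap"],st["clock"])
# offset: tool y now opposite -> toward -x_scope; center = TCP + 3.5mm*tool_y
a=np.radians(251);ty=np.array([np.sin(a),-np.cos(a)]);tx=np.array([np.cos(a),np.sin(a)])
C=np.array([.5173,-.0505]);t=C-.0035*ty-.0005*tx;print(t)
target([*t,.134],251)
```

```text
[ 0.48540631 -0.04067954  0.13390271] (np.float64(-169.4389911340186), np.float64(0.1182681127036039)) [-0.21529088  0.12908964 -0.4714234   0.97082329 -0.00199228 -1.97041208] 0.011772368788862047 11.0
[ 0.5207721  -0.05116673]
shift [-0.219  -0.1119 -0.0007] turn [-3.000e-04 -6.000e-04 -3.358e-01]
```

>>> {"name": "jog_arm", "arguments": {
  "plan": [
    {"dx":0,"dy":0,"dz":0,"rx":0,"ry":0,"rz":-0.335,"jaw":-1},
    {"dx":0,"dy":0,"dz":0,"rx":0,"ry":0,"rz":-0.335,"jaw":-1},
    {"dx":0,"dy":0,"dz":0,"rx":0,"ry":0,"rz":-0.335,"jaw":-1},
    {"dx":0,"dy":0,"dz":0,"rx":0,"ry":0,"rz":-0.335,"jaw":-1},
    {"dx":0,"dy":0,"dz":0,"rx":0,"ry":0,"rz":-0.335,"jaw":-1},
    {"dx":0,"dy":0,"dz":0,"rx":0,"ry":0,"rz":-0.335,"jaw":-1},
    {"dx":-0.06,"dy":-0.03,"dz":0,"rx":0,"ry":0,"rz":-0.335,"jaw":-1},
    {"dx":-0.13,"dy":-0.07,"dz":0,"rx":0,"ry":0,"rz":-0.335,"jaw":-1},
    {"dx":-0.219,"dy":-0.112,"dz":0,"rx":0,"ry":0,"rz":-0.335,"jaw":-1},
    {"dx":-0.219,"dy":-0.112,"dz":0,"rx":0,"ry":0,"rz":-0.335,"jaw":-1}
  ]
}}

```text
clock: 11.83
position: [0.5238, -0.052, 0.1345]
tcp_rot: [-0.579, 0.816, -0.002, 0.0]
contact_force: [0.3, 0.1, -0.6]
finger_gap: 0.0121
```

```bash
python3 chk.py c2 amber_cell_plain amber_cell_marked microscope_focus; python3 ov.py ov2; python3 m1.py w6 amber_cell amber_cell_marked amber_cell_lid microscope_focus photometer beam_mid; python3 -c "
from h import *
print(r.state()['joint_positions'],r.state()['clock']);target([.5208,-.0512,.134],251)"
```

```text
[ 0.5238 -0.052   0.1345] (np.float64(-109.30104032825804), np.float64(0.22587371640122555)) [-0.2208  0.1924 -0.3934  0.9817 -0.0021 -3.0255] 0.012054747273341646 [ 0.2944  0.0545 -0.644 ]
scene amber_cell_plain []
scene amber_cell_marked []
scene microscope_focus [(0.96, array([ 0.5483, -0.0604,  0.1186])), (0.58, array([0.5056, 0.1536, 0.0441]))]
top amber_cell_plain []
top amber_cell_marked []
top microscope_focus [(0.52, array([ 0.5093,  0.1122, -0.0023]))]
[ 0.52   -0.0509  0.1338] (np.float64(-109.11662200632716), np.float64(0.13220936264935496)) 12.2333
[ 0.5202 -0.0509  0.1338] (np.float64(-109.0950754593572), np.float64(0.12402580262793896))
amber_cell [(0.9, array([ 0.5176, -0.05  ,  0.0885]))]
amber_cell_marked []
amber_cell_lid [(0.58, array([ 0.5185, -0.0475,  0.1349]))]
microscope_focus [(0.5, array([ 0.5161, -0.048 ,  0.0908]))]
photometer [(0.67, array([0.5135, 0.1123, 0.0019]))]
beam_mid [(0.24, array([ 0.5671, -0.064 ,  0.1141]))]
[-2.20438915e-01  1.90261239e-01 -3.97436121e-01  9.83692872e-01
 -1.99201597e-03 -3.02907945e+00] 12.6333
shift [ 0.0002 -0.0004 -0.0008] turn [ 0.0001 -0.0007 -0.0004]
```

View pics/ov2.png

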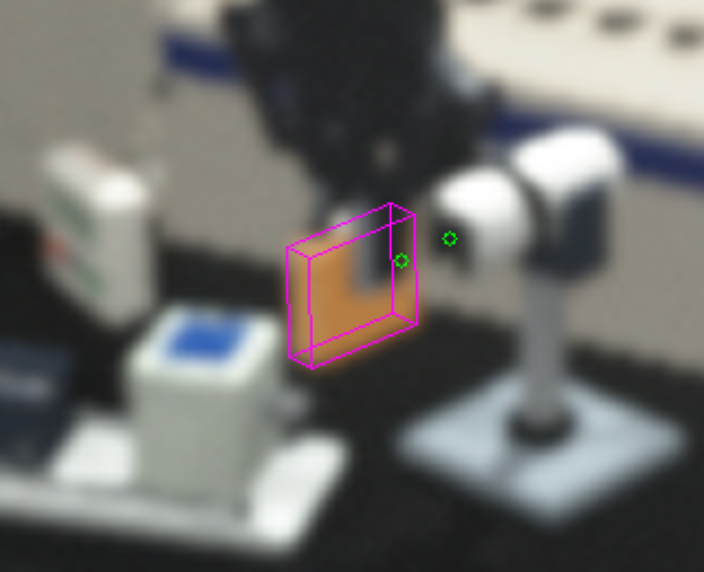

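View pics/w6.png

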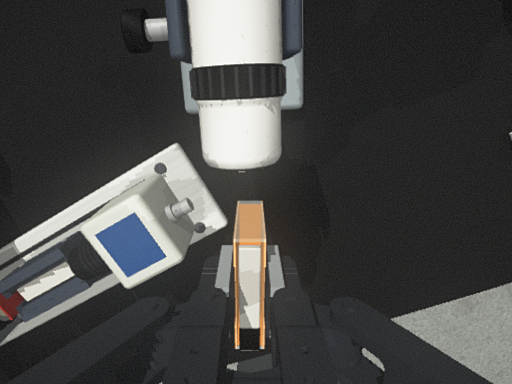

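Run:
```python
from h import *
import pickle
np.set_printoptions(precision=4,suppress=True)
st,s=pickle.load(open("w6.pkl","rb"))
X=onplane([[241.5,150],[239,100],[237.5,20],[249.5,242]],.115,s,st);print(X)
d=X[0]-X[1];print(np.degrees(np.arctan2(d[1],d[0])));d=X[0]-X[2];print(np.degrees(np.arctan2(d[1],d[0])))
Rt=Ro.from_quat(st["tcp_rot"]).as_matrix()
pl=st["position"]+Rt@np.array([.0005,.0035-.0255,.042-.0225]);print("plain",pl)
```

```text
[[ 0.5718 -0.0651  0.115 ]
 [ 0.5913 -0.0709  0.115 ]
 [ 0.6191 -0.0802  0.115 ]
 [ 0.5307 -0.0544  0.115 ]]
163.33952803703446
162.26063735984943
plain [ 0.5408 -0.0587  0.1143]
```

>>> {"name": "jog_arm", "arguments": {
  "plan": [
    {"dx":0,"dy":0,"dz":0,"rx":0,"ry":0,"rz":0,"jaw":-1},
    {"dx":0,"dy":0,"dz":0,"rx":0,"ry":0,"rz":0,"jaw":-1},
    {"dx":0,"dy":0,"dz":0,"rx":0,"ry":0,"rz":0,"jaw":-1},
    {"dx":0,"dy":0,"dz":0,"rx":0,"ry":0,"rz":0,"jaw":-1},
    {"dx":0,"dy":0,"dz":0,"rx":0,"ry":0,"rz":0,"jaw":-1},
    {"dx":0,"dy":0,"dz":0,"rx":0,"ry":0,"rz":0,"jaw":-1},
    {"dx":0,"dy":0,"dz":0,"rx":0,"ry":0,"rz":0,"jaw":-1},
    {"dx":0,"dy":0,"dz":0,"rx":0,"ry":0,"rz":0,"jaw":-1}
  ]
}}

```text
clock: 13.3
position: [0.5208, -0.0511, 0.1339]
tcp_rot: [-0.58, 0.814, -0.0, -0.001]
contact_force: [0.6, 0.4, -0.5]
finger_gap: 0.0116
```

>>> {"name": "jog_arm", "arguments": {
  "plan": [
    {"dx":0,"dy":0.1,"dz":-0.15,"rx":0,"ry":0,"rz":0,"jaw":-1},
    {"dx":0,"dy":0.15,"dz":-0.35,"rx":0,"ry":0,"rz":0,"jaw":-1},
    {"dx":0,"dy":0.15,"dz":-0.5,"rx":0,"ry":0,"rz":0.05,"jaw":-1},
    {"dx":0,"dy":0.15,"dz":-0.5,"rx":0,"ry":0,"rz":0.1,"jaw":-1},
    {"dx":-0.25,"dy":0.15,"dz":-0.5,"rx":0,"ry":0,"rz":0.2,"jaw":-1},
    {"dx":-0.5,"dy":0.1,"dz":-0.5,"rx":0,"ry":0,"rz":0.2,"jaw":-1},
    {"dx":-0.5,"dy":0.1,"dz":-0.5,"rx":0,"ry":0,"rz":0.2,"jaw":-1},
    {"dx":-0.5,"dy":0.1,"dz":-0.5,"rx":0,"ry":0,"rz":0.2,"jaw":-1}
  ]
}}

```text
clock: 13.97
position: [0.532, 0.0263, 0.2089]
tcp_rot: [-0.3, 0.954, -0.001, -0.0]
contact_force: [-0.0, -0.4, -0.8]
finger_gap: 0.0116
```

Run:
```python
from h import *
st=r.state();print(st["position"],yawnow(),st["joint_positions"],st["finger_gap"],st["clock"])
a=np.radians(189);ty=np.array([np.sin(a),-np.cos(a)])
t=np.array([.513,.110])-.0035*ty;print(t)
target([*t,.19],189)
```

```text
[0.53197485 0.02629206 0.20887786] (np.float64(-145.0745750081722), np.float64(0.10088408859436238)) [-7.11125059e-02  1.40078614e-01 -2.85622011e-01  1.14529475e+00
 -1.74947218e-03 -2.25147309e+00] 0.011561384408156699 13.9667
[0.51354752 0.10654309]
shift [-0.2057  0.5091  0.125 ] turn [-0.0005 -0.0003  0.144 ]
```

>>> {"name": "jog_arm", "arguments": {
  "plan": [
    {"dx":-0.206,"dy":0.51,"dz":0.06,"rx":0,"ry":0,"rz":0.144,"jaw":-1},
    {"dx":-0.206,"dy":0.51,"dz":0.06,"rx":0,"ry":0,"rz":0.144,"jaw":-1},
    {"dx":-0.206,"dy":0.51,"dz":0.06,"rx":0,"ry":0,"rz":0.144,"jaw":-1},
    {"dx":-0.206,"dy":0.51,"dz":0.06,"rx":0,"ry":0,"rz":0.144,"jaw":-1},
    {"dx":-0.206,"dy":0.51,"dz":0.06,"rx":0,"ry":0,"rz":0.144,"jaw":-1},
    {"dx":-0.206,"dy":0.51,"dz":0.06,"rx":0,"ry":0,"rz":0.144,"jaw":-1},
    {"dx":-0.206,"dy":0.51,"dz":0.06,"rx":0,"ry":0,"rz":0.144,"jaw":-1}
  ]
}}

```text
clock: 14.55
position: [0.5126, 0.1044, 0.1996]
tcp_rot: [-0.08, 0.997, -0.001, -0.001]
contact_force: [-0.7, -1.1, -1.0]
finger_gap: 0.0117
```

```bash
sleep 0; python3 m1.py w7a >/dev/null; python3 m1.py w7b>/dev/null; python3 m1.py w7 photometer beam_mid lamp_lens amber_cell; python3 -c "
import pickle,cv2
st,s=pickle.load(open('w7.pkl','rb'))
cv2.imwrite('pics/w7z.png',cv2.resize(s['image'][20:220,150:350],None,fx=3,fy=3,interpolation=cv2.INTER_CUBIC))"
```

```text
[0.5128 0.1044 0.1997] (np.float64(-170.96873153157125), np.float64(0.11895185576770297))
photometer []
beam_mid [(0.94, array([0.5113, 0.1126, 0.0441]))]
lamp_lens []
amber_cell [(0.93, array([0.5123, 0.1095, 0.1581]))]
```

View pics/w7.png

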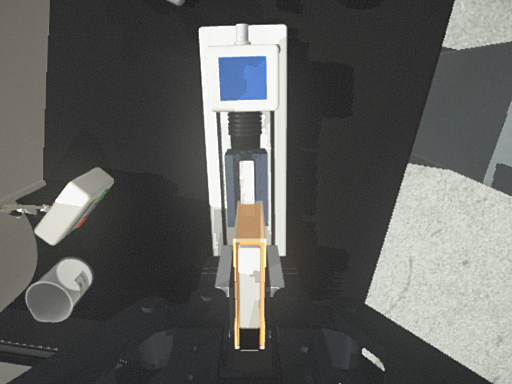

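View pics/w7z.png

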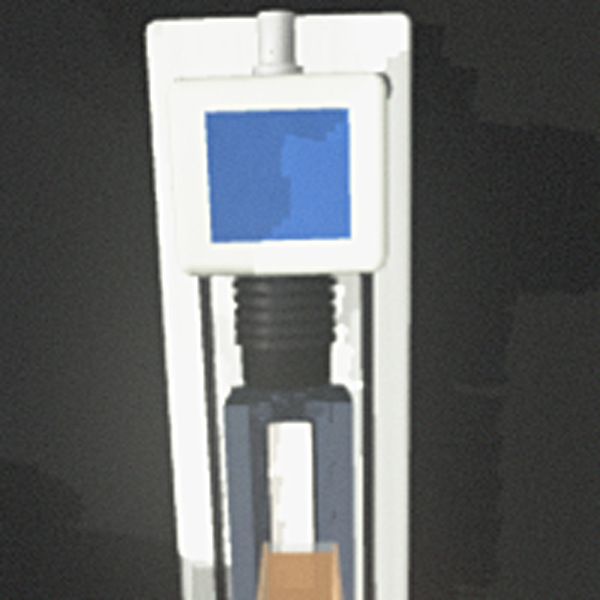

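>>> {"name": "jog_arm", "arguments": {
  "plan": [
    {"dx":0.3,"dy":0.3,"dz":0,"rx":0,"ry":0,"rz":0,"jaw":-1},
    {"dx":0.3,"dy":0.3,"dz":0,"rx":0,"ry":0,"rz":0,"jaw":-1},
    {"dx":0.3,"dy":0.3,"dz":0,"rx":0,"ry":0,"rz":0,"jaw":-1},
    {"dx":0.3,"dy":0.3,"dz":0,"rx":0,"ry":0,"rz":0,"jaw":-1},
    {"dx":0.3,"dy":0.3,"dz":0,"rx":0,"ry":0,"rz":0,"jaw":-1}
  ]
}}

```text
clock: 15.32
position: [0.4619, 0.1425, 0.1999]
tcp_rot: [-0.079, 0.997, -0.001, 0.0]
contact_force: [0.7, 0.0, -1.8]
finger_gap: 0.0114
```

```bash
python3 m1.py w8a >/dev/null; python3 m1.py w8 photometer beam_mid lamp_lens; python3 -c "
import pickle,cv2
st,s=pickle.load(open('w8.pkl','rb'))
cv2.imwrite('pics/w8full.png',s['image'])"
```

```text
[0.4621 0.1424 0.1999] (np.float64(-171.02096622183362), np.float64(0.10621112248046516))
photometer [(0.96, array([0.5127, 0.1122, 0.0024]))]
beam_mid [(0.88, array([0.5115, 0.1161, 0.0459])), (0.44, array([0.4603, 0.1196, 0.182 ]))]
lamp_lens [(0.89, array([0.5105, 0.1503, 0.0446]))]
```

View pics/w8.png

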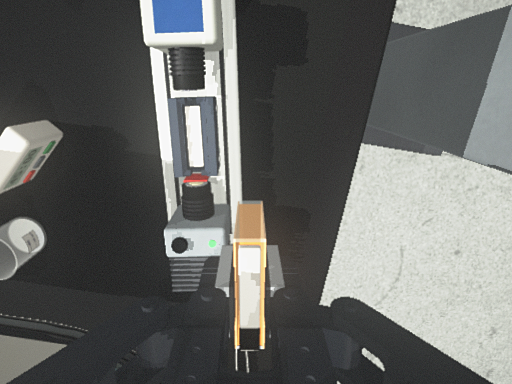

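```bash
python3 -c "
import pickle,cv2
st,s=pickle.load(open('w8.pkl','rb'))
cv2.imwrite('pics/w8z.png',cv2.resize(s['image'][85:195,150:245],None,fx=5.4,fy=5.4,interpolation=cv2.INTER_CUBIC))"
```

```text
(no output)
```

View pics/w8z.png

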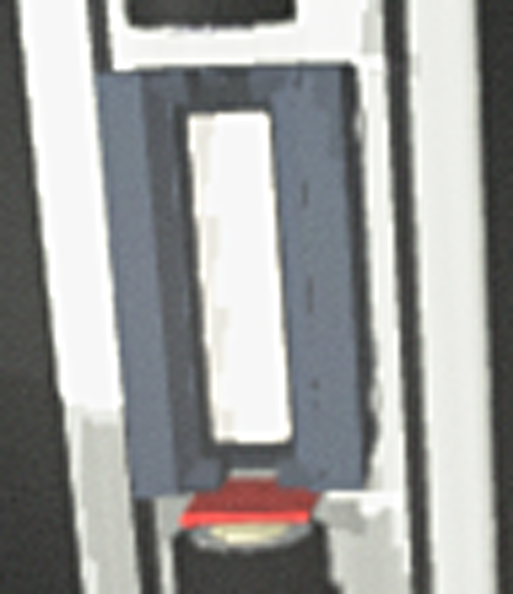

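Run:
```python
from h import *
import pickle
np.set_printoptions(precision=4,suppress=True)
st,s=pickle.load(open("w8.pkl","rb"))
f=lambda p:(np.array(p,float)+.5)/5.4-.5+[150,85]
X=onplane(f([[187,113],[270,111],[294,440],[212,443]]),.038,s,st);print(X,X.mean(0))
print(np.linalg.norm(X[0]-X[1]),np.linalg.norm(X[1]-X[2]),np.linalg.norm(X[2]-X[3]),np.linalg.norm(X[3]-X[0]))
d=(X[0]+X[1]-X[2]-X[3]);print("photometer x dir",np.degrees(np.arctan2(d[1],d[0])))
# block top rim z .045 outer corners
Y=onplane(f([[98,70],[352,66],[363,488],[133,496]]),.045,s,st);print(Y,Y.mean(0))
d=(Y[0]+Y[1]-Y[2]-Y[3]);print(np.degrees(np.arctan2(d[1],d[0])))
d=(Y[0]-Y[3]);print(np.degrees(np.arctan2(d[1],d[0])))
# base long edges at z .012: left edge and right edge
e=lambda uv:onplane(uv,.012,s,st)
b=e(f([[22,10],[85,590]]));d=b[0]-b[1];print("edge",np.degrees(np.arctan2(d[1],d[0])))
b=e(f([[472,10],[497,590]]));d=b[0]-b[1];print("edge",np.degrees(np.arctan2(d[1],d[0])))
```

```text
[[0.5246 0.088  0.038 ]
 [0.5123 0.0858 0.038 ]
 [0.5027 0.1353 0.038 ]
 [0.5155 0.1378 0.038 ]] [0.5138 0.1117 0.038 ]
0.012487654462611417 0.05048617298272036 0.013003742958973078 0.05069577151713845
photometer x dir -79.42017417741968
[[0.5368 0.0833 0.045 ]
 [0.5003 0.0771 0.045 ]
 [0.4906 0.1395 0.045 ]
 [0.5258 0.1464 0.045 ]] [0.5134 0.1116 0.045 ]
-80.62136159897477
-80.10673636875072
edge -79.16837451442517
edge -79.02545993665274
```

```bash
cat > tg.py <<'E'
from h import *
import sys
z=float(sys.argv[1]);o=float(sys.argv[2]) if len(sys.argv)>2 else .0026
C=np.array([.5136,.1118]);yaw=190.8
a=np.radians(yaw);ty=np.array([np.sin(a),-np.cos(a)]);tx=np.array([np.cos(a),np.sin(a)])
st=r.state();print(st["position"],yawnow(),st["contact_force"],st["clock"])
t=C-o*ty-.0003*tx;print(t);target([*t,z],yaw)
E
python3 tg.py .15;python3 tg.py .1
```

```text
[0.46189392 0.14222896 0.1996025 ] (np.float64(-171.0305421116068), np.float64(0.11462319055947302)) [-0.48386397 -0.68833366 -1.0503011 ] 15.5667
[0.51438188 0.10930227]
shift [-0.3118 -0.2708  0.3308] turn [-0.0005 -0.0003 -0.0102]
[0.46189392 0.14222896 0.1996025 ] (np.float64(-171.0305421116068), np.float64(0.11462319055947302)) [-0.48386397 -0.68833366 -1.0503011 ] 15.5667
[0.51438188 0.10930227]
shift [-0.3121 -0.2702  0.6642] turn [-0.0005 -0.0003 -0.0102]
```

>>> {"name": "jog_arm", "arguments": {
  "plan": [
    {"dx":-0.312,"dy":-0.27,"dz":0,"rx":0,"ry":0,"rz":-0.01,"jaw":-1},
    {"dx":-0.312,"dy":-0.27,"dz":0,"rx":0,"ry":0,"rz":-0.01,"jaw":-1},
    {"dx":-0.312,"dy":-0.27,"dz":0.15,"rx":0,"ry":0,"rz":-0.01,"jaw":-1},
    {"dx":-0.312,"dy":-0.27,"dz":0.35,"rx":0,"ry":0,"rz":-0.01,"jaw":-1},
    {"dx":-0.312,"dy":-0.27,"dz":0.55,"rx":0,"ry":0,"rz":-0.01,"jaw":-1},
    {"dx":-0.312,"dy":-0.27,"dz":0.66,"rx":0,"ry":0,"rz":-0.01,"jaw":-1},
    {"dx":-0.312,"dy":-0.27,"dz":0.66,"rx":0,"ry":0,"rz":-0.01,"jaw":-1},
    {"dx":-0.312,"dy":-0.27,"dz":0.66,"rx":0,"ry":0,"rz":-0.01,"jaw":-1},
    {"dx":-0.312,"dy":-0.27,"dz":0.66,"rx":0,"ry":0,"rz":-0.01,"jaw":-1}
  ]
}}

```text
clock: 16.32
position: [0.515, 0.1097, 0.1017]
tcp_rot: [-0.094, 0.996, -0.001, 0.0]
contact_force: [0.4, 0.2, -1.3]
finger_gap: 0.0117
```

```bash
python3 m1.py w9a>/dev/null;python3 m1.py w9 amber_cell beam_mid; python3 tg.py .1; python3 -c "
import pickle,cv2
st,s=pickle.load(open('w9.pkl','rb'))
cv2.imwrite('pics/w9z.png',cv2.resize(s['image'][110:250,190:310],None,fx=4.2,fy=4.2,interpolation=cv2.INTER_CUBIC))"; python3 chk.py c9
```

```text
[0.5155 0.1098 0.1023] (np.float64(-169.1861932715854), np.float64(0.1835132118591464))
amber_cell [(0.92, array([0.5136, 0.1145, 0.0579])), (0.56, array([0.5121, 0.1094, 0.0028]))]
beam_mid [(0.64, array([0.5119, 0.1143, 0.042 ]))]
[0.51511624 0.10987878 0.10227991] (np.float64(-169.18442808668914), np.float64(0.15891824760973947)) [-0.51343342 -0.75837269 -0.92485099] 16.5167
[0.51438188 0.10930227]
shift [ 0.0056 -0.0028  0.0152] turn [-0.0006  0.0006  0.0001]
[0.5151 0.1099 0.1023] (np.float64(-169.18442808668914), np.float64(0.15891824760973947)) [ 0.0883  0.2288 -0.4257  0.9141 -0.0017 -1.6713] 0.01179595483911231 [-0.5134 -0.7584 -0.9249]
[0.5145 0.1098 0.1017] (np.float64(-169.1827835964111), np.float64(0.11716537106374664)) 16.6167
```

View pics/w9z.png

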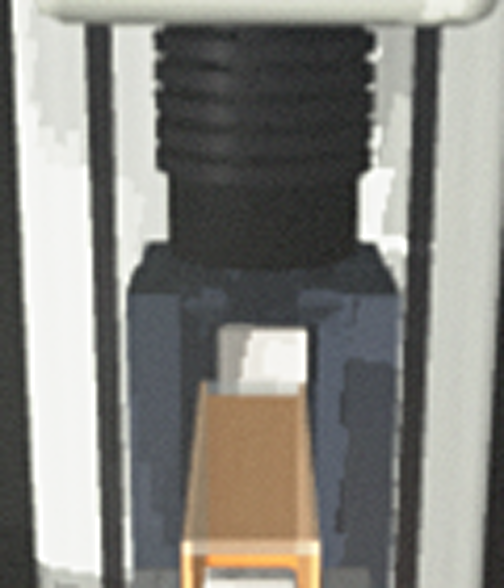

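View pics/c9_scene.png

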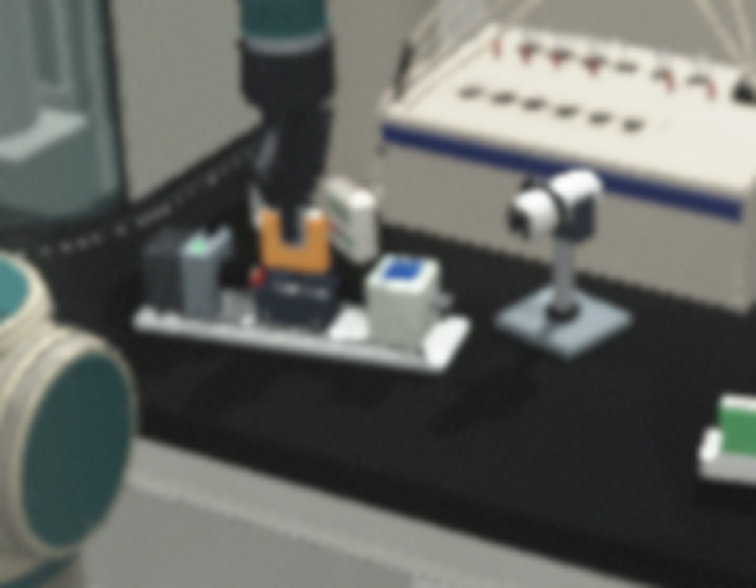

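Run:
```python
from h import *
import pickle
np.set_printoptions(precision=4,suppress=True)
st,s=pickle.load(open("w9.pkl","rb"))
f=lambda p:(np.array(p,float)+.5)/4.2-.5+[190,110]
F=onplane(f([[221,327],[307,327]]),.038,s,st)
B=onplane(f([[202,385],[304,385]]),.0602,s,st)
T=onplane(f([[183,545],[321,545]]),.1052,s,st)
print(F,np.linalg.norm(F[0]-F[1]));print(B,np.linalg.norm(B[0]-B[1]));print(T,np.linalg.norm(T[0]-T[1]))
Rt=Ro.from_quat(st["tcp_rot"]).as_matrix()
m=st["position"]
for P in(F,B,T): print("tool",(P.mean(0)-m)@Rt)
```

```text
[[0.5243 0.0879 0.038 ]
 [0.5128 0.0857 0.038 ]] 0.011703564623239439
[[0.526  0.089  0.0602]
 [0.5138 0.0867 0.0602]] 0.012401430499177878
[[0.5261 0.0893 0.1052]
 [0.5137 0.0869 0.1052]] 0.012688797788573656
tool [ 0.0014 -0.023   0.0643]
tool [-0.0001 -0.0223  0.0421]
tool [-0.0003 -0.0222 -0.0029]
```

```bash
sed -i 's/-.0003\*tx/+.0002*tx/' tg.py; python3 tg.py .094 .004
```

```text
[0.51453462 0.10982997 0.10173206] (np.float64(-169.1827835964111), np.float64(0.11716537106374664)) [ 0.43542536 -0.33454875 -2.01613625] 16.6167
[0.51415307 0.10783337]
shift [ 0.005  -0.0125  0.0516] turn [-0.0006  0.0003  0.0001]
```

>>> {"name": "jog_arm", "arguments": {
  "plan": [
    {"dx":0.005,"dy":-0.0125,"dz":0,"rx":0,"ry":0,"rz":0,"jaw":-1},
    {"dx":0.005,"dy":-0.0125,"dz":0.02,"rx":0,"ry":0,"rz":0,"jaw":-1},
    {"dx":0.005,"dy":-0.0125,"dz":0.04,"rx":0,"ry":0,"rz":0,"jaw":-1},
    {"dx":0.005,"dy":-0.0125,"dz":0.06,"rx":0,"ry":0,"rz":0,"jaw":-1},
    {"dx":0.005,"dy":-0.0125,"dz":0.08,"rx":0,"ry":0,"rz":0,"jaw":-1},
    {"dx":0.005,"dy":-0.0125,"dz":0.09,"rx":0,"ry":0,"rz":0,"jaw":-1},
    {"dx":0.005,"dy":-0.0125,"dz":0.09,"rx":0,"ry":0,"rz":0,"jaw":-1}
  ]
}}

```text
clock: 17.2
position: [0.5127, 0.1077, 0.0863]
tcp_rot: [-0.094, 0.996, -0.001, -0.001]
contact_force: [-0.3, -0.2, -1.3]
finger_gap: 0.0115
```

```bash
python3 m1.py w10; python3 tg.py .084 .004; python3 -c "
import pickle,cv2
st,s=pickle.load(open('w10.pkl','rb'))
cv2.imwrite('pics/w10z.png',cv2.resize(s['image'][110:250,190:310],None,fx=4.2,fy=4.2,interpolation=cv2.INTER_CUBIC))"
```

```text
[0.5127 0.1077 0.0863] (np.float64(-169.18549955909953), np.float64(0.15426669633478732))
[0.51293281 0.10771973 0.08661831] (np.float64(-169.18549955909953), np.float64(0.15426669633478732)) [ 0.13371654 -0.49417736 -0.94621844] 17.25
[0.51415307 0.10783337]
shift [-0.0082 -0.0008  0.0174] turn [-0.0005 -0.0007  0.0001]
```

View pics/w10z.png

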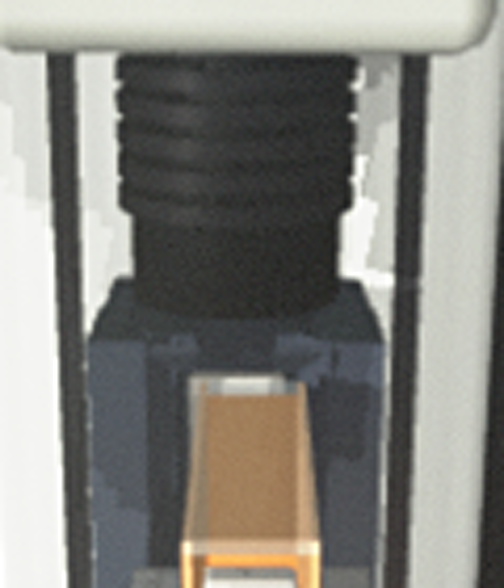

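>>> {"name": "jog_arm", "arguments": {
  "plan": [
    {"dx":-0.006,"dy":0,"dz":0,"rx":0,"ry":0,"rz":0,"jaw":-1},
    {"dx":-0.006,"dy":0,"dz":0,"rx":0,"ry":0,"rz":0,"jaw":-1},
    {"dx":-0.006,"dy":0,"dz":0,"rx":0,"ry":0,"rz":0,"jaw":-1},
    {"dx":-0.006,"dy":0,"dz":0,"rx":0,"ry":0,"rz":0,"jaw":-1},
    {"dx":-0.006,"dy":0,"dz":0,"rx":0,"ry":0,"rz":0,"jaw":-1},
    {"dx":-0.006,"dy":0,"dz":0,"rx":0,"ry":0,"rz":0,"jaw":-1}
  ]
}}

```text
clock: 17.75
position: [0.5142, 0.1079, 0.0871]
tcp_rot: [-0.094, 0.996, -0.001, -0.001]
contact_force: [-0.5, -0.4, 0.3]
finger_gap: 0.0119
```

```bash
python3 m1.py w11; python3 tg.py .084 .004; python3 -c "
import pickle,cv2
st,s=pickle.load(open('w11.pkl','rb'))
cv2.imwrite('pics/w11z.png',cv2.resize(s['image'][110:250,190:310],None,fx=4.2,fy=4.2,interpolation=cv2.INTER_CUBIC))"
```

```text
[0.5142 0.1079 0.0871] (np.float64(-169.18756593046734), np.float64(0.1176888907853942))
[0.51415637 0.10788906 0.08712608] (np.float64(-169.18756593046734), np.float64(0.1176888907853942)) [ 0.40861099 -0.89166812 -0.99998543] 17.8
[0.51415307 0.10783337]
shift [ 0.0001 -0.0003  0.0208] turn [-0.0005 -0.0004  0.0001]
```

View pics/w11z.png

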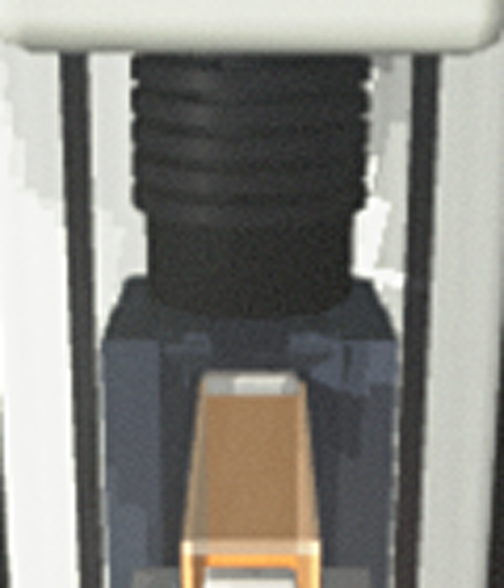

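>>> {"name": "jog_arm", "arguments": {
  "plan": [
    {"dx":0,"dy":0,"dz":0.01,"rx":0,"ry":0,"rz":0,"jaw":-1},
    {"dx":0,"dy":0,"dz":0.02,"rx":0,"ry":0,"rz":0,"jaw":-1},
    {"dx":0,"dy":0,"dz":0.03,"rx":0,"ry":0,"rz":0,"jaw":-1},
    {"dx":0,"dy":0,"dz":0.04,"rx":0,"ry":0,"rz":0,"jaw":-1},
    {"dx":0,"dy":0,"dz":0.04,"rx":0,"ry":0,"rz":0,"jaw":-1},
    {"dx":0,"dy":0,"dz":0.04,"rx":0,"ry":0,"rz":0,"jaw":-1}
  ]
}}

```text
clock: 18.3
position: [0.514, 0.1079, 0.0809]
tcp_rot: [-0.094, 0.996, -0.001, -0.001]
contact_force: [0.2, 0.0, -1.6]
finger_gap: 0.0118
```

```bash
python3 tg.py .08 .004
```

```text
[0.51396008 0.10786661 0.08085714] (np.float64(-169.18656446799523), np.float64(0.13711170484412913)) [ 0.21850285  0.04313891 -1.58571103] 18.3
[0.51415307 0.10783337]
shift [-0.0012 -0.0005  0.0057] turn [-0.0005 -0.0006  0.0001]
```

>>> {"name": "jog_arm", "arguments": {
  "plan": [
    {"dx":0,"dy":0,"dz":0.01,"rx":0,"ry":0,"rz":0,"jaw":-1},
    {"dx":0,"dy":0,"dz":0.02,"rx":0,"ry":0,"rz":0,"jaw":-1},
    {"dx":0,"dy":0,"dz":0.03,"rx":0,"ry":0,"rz":0,"jaw":-1},
    {"dx":0,"dy":0,"dz":0.04,"rx":0,"ry":0,"rz":0,"jaw":-1},
    {"dx":0,"dy":0,"dz":0.045,"rx":0,"ry":0,"rz":0,"jaw":-1},
    {"dx":0,"dy":0,"dz":0.045,"rx":0,"ry":0,"rz":0,"jaw":-1},
    {"dx":0,"dy":0,"dz":0.045,"rx":0,"ry":0,"rz":0,"jaw":-1}
  ]
}}

```text
clock: 18.88
position: [0.5144, 0.1079, 0.0746]
tcp_rot: [-0.094, 0.996, -0.001, -0.0]
contact_force: [0.4, -0.1, 4.1]
finger_gap: 0.0114
```

```bash
python3 tg.py .072 .004;python3 m1.py w12; python3 -c "
import pickle,cv2
st,s=pickle.load(open('w12.pkl','rb'))
cv2.imwrite('pics/w12z.png',cv2.resize(s['image'][110:384,170:340],None,fx=2.1,fy=2.1,interpolation=cv2.INTER_CUBIC))"
```

```text
[0.51440382 0.10786983 0.07460297] (np.float64(-169.18868153606243), np.float64(0.10759818929247653)) [ 0.44830128 -0.13406171  4.12282057] 18.8833
[0.51415307 0.10783337]
shift [0.0017 0.0001 0.0174] turn [-0.0005 -0.0003  0.0001]
[0.5144 0.1079 0.0746] (np.float64(-169.18855740851976), np.float64(0.10664451185971122))
```

View pics/w12z.png

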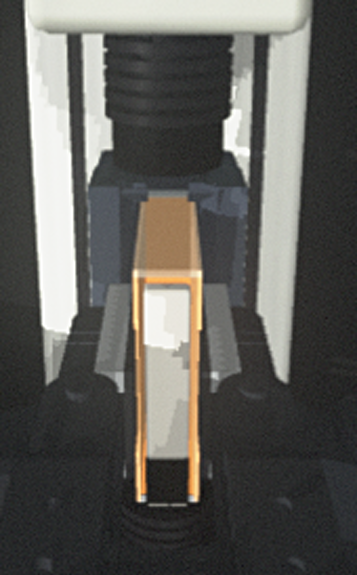

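>>> {"name": "jog_arm", "arguments": {
  "plan": [
    {"dx":0,"dy":0,"dz":0.01,"rx":0,"ry":0,"rz":0,"jaw":-1},
    {"dx":0,"dy":0,"dz":0.02,"rx":0,"ry":0,"rz":0,"jaw":-1},
    {"dx":0,"dy":0,"dz":0.025,"rx":0,"ry":0,"rz":0,"jaw":-1},
    {"dx":0,"dy":0,"dz":0.025,"rx":0,"ry":0,"rz":0,"jaw":-1},
    {"dx":0,"dy":0,"dz":0.025,"rx":0,"ry":0,"rz":0,"jaw":-1}
  ]
}}

```text
clock: 19.35
position: [0.5144, 0.1078, 0.0711]
tcp_rot: [-0.094, 0.996, -0.001, -0.0]
contact_force: [-1.1, -0.8, 7.4]
finger_gap: 0.0118
```

```bash
python3 tg.py .071 .004
```

```text
[0.51444105 0.10783532 0.07110785] (np.float64(-169.18710293159864), np.float64(0.1115057295519129)) [-1.12864366 -0.76982776  7.39170639] 19.35
[0.51415307 0.10783337]
shift [0.0019 0.0003 0.0007] turn [-0.0006 -0.0003  0.0001]
```

>>> {"name": "jog_arm", "arguments": {
  "plan": [
    {"dx":0,"dy":0,"dz":0.005,"rx":0,"ry":0,"rz":0,"jaw":-1},
    {"dx":0,"dy":0,"dz":0.01,"rx":0,"ry":0,"rz":0,"jaw":-1},
    {"dx":0,"dy":0,"dz":0.01,"rx":0,"ry":0,"rz":0,"jaw":-1},
    {"dx":0,"dy":0,"dz":0.01,"rx":0,"ry":0,"rz":0,"jaw":-1}
  ]
}}

```text
clock: 19.68
position: [0.5145, 0.1078, 0.0711]
tcp_rot: [-0.094, 0.996, -0.001, -0.0]
contact_force: [-5.4, -0.2, 16.8]
finger_gap: 0.0116
```

```bash
python3 tg.py .071 .004; python3 chk.py c13; python3 m1.py w13 amber_cell beam_mid; python3 tg.py .071 .004; python3 -c "
import pickle,cv2
st,s=pickle.load(open('w13.pkl','rb'))
cv2.imwrite('pics/w13z.png',cv2.resize(s['image'][110:384,170:340],None,fx=2.1,fy=2.1,interpolation=cv2.INTER_CUBIC))"
```

```text
[0.51451636 0.10783784 0.07107545] (np.float64(-169.18769643178658), np.float64(0.11436921063714008)) [-5.44622305 -0.19951894 16.84125579] 19.6833
[0.51415307 0.10783337]
shift [0.0024 0.0004 0.0005] turn [-0.0006 -0.0002  0.0001]
[0.5145 0.1078 0.0711] (np.float64(-169.18769643178658), np.float64(0.11436921063714008)) [ 0.0846  0.2668 -0.4551  0.8494 -0.0019 -1.6749] 0.011583091542958572 [-5.4462 -0.1995 16.8413]
[0.5145 0.1079 0.0711] (np.float64(-169.1865423079092), np.float64(0.1138435010846286)) 19.7833
[0.5145 0.1079 0.0711] (np.float64(-169.18667643155018), np.float64(0.1133342819721985))
amber_cell [(0.69, array([0.511 , 0.1126, 0.0269]))]
beam_mid []
[0.51449312 0.10784302 0.07103745] (np.float64(-169.18471706107292), np.float64(0.11363903148869353)) [-4.31152693 -0.78933708 18.28338275] 19.9333
[0.51415307 0.10783337]
shift [0.0022 0.0004 0.0003] turn [-0.0006 -0.0002  0.0001]
```

View pics/c13_scene.png

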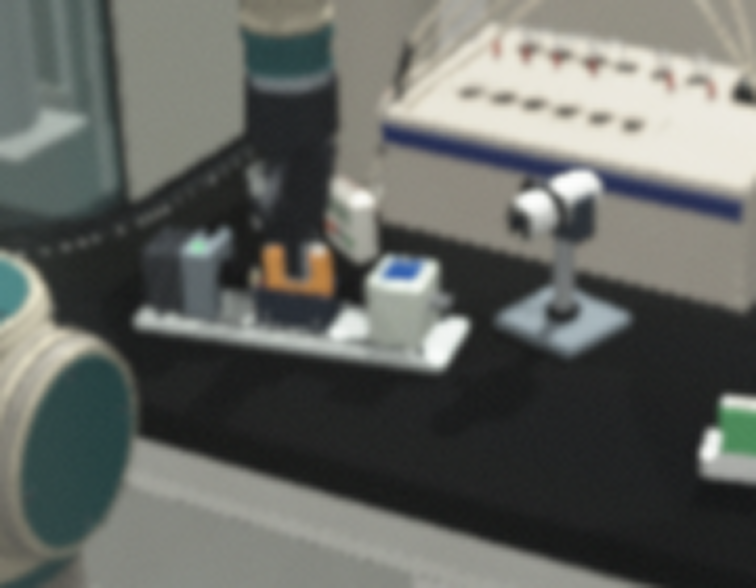

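View pics/w13z.png

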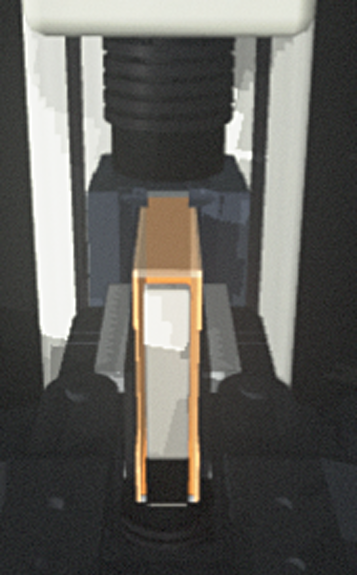

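Run:
```python
from h import *
np.set_printoptions(precision=4,suppress=True)
s=r.snapshot("scene")
for q in("green_cell","blue_cell"): print(q,[(round(x["p"],2),toworld(x["location"],s)) for x in r.pinpoint(s,q)[:1]])
st=r.state();print(st["position"],st["contact_force"],st["finger_gap"],st["clock"])
print(r.job_done())
st=r.state();print(st["position"],st["contact_force"],st["finger_gap"],st["clock"])
```

```text
green_cell [(0.65, array([ 0.4863, -0.291 ,  0.0037]))]
blue_cell [(0.69, array([ 0.502 , -0.3616,  0.0089]))]
[0.5145 0.1079 0.071 ] [-4.7901 -1.7073 16.4008] 0.01149850858031622 20.0833
the job is handed in; nothing more can be done
None
the job is handed in; nothing more can be done
```

I handed the job in at 20.1 s, with the amber cell still gripped and held fully down in the photometer, its marked end towards the lamp. No verdict was reported.

**What I did:** I gripped the amber cell mid-length on its frosted faces, with the fingertips about 22 mm above its underside, and lifted it out of the rack. I held the marked window at the microscope's focus for over a second. Then I backed off, turned the cell half round and held the plain window there for over a second. Last, I lowered it into the holder and pressed the floor down.

**Last checks:**
- **Floor:** it stopped firmly. The push rose from 7 to about 17 N with no further travel, the cell had gone down about 8 mm after touching the floor, and the red shutter blade was out of sight.
- **Position in the holder:** the cell's centre works out within about 1 mm of the measured pocket centre. It stands upright and is aligned with the light path to well under 1°.
- **Green and blue cells:** both still in their slots, within the camera's error.
- **Things standing about:** I did not measure them again at the end; the arm never went near them.

**Where readings disagreed:**
- **Grip offset along the cell:** before the grasp I expected about 1 mm; in the hand I measured 3 to 4 mm. I used 4 mm for the insertion, after a close look above the holder.
- **Second microscope hold:** the plain window was about 3 mm to the side of the axis and about 2.5° off square. I turned it short to keep the last joint off its limit; both are inside the tolerance.
- **Network estimate in the holder:** the last one put the cell about 3 mm lower and 3 mm to the side of my own figures. That is within the stated accuracy of the networks.

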